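# Load the stock bar with pipe-clamp blocks and lock it

### The job

Swing the clamp arm back off the stock bar, thread every pipe-clamp block on the bench onto the rod in the order red, yellow, green, blue, black from the plate outwards (skip colours that are not there), and push the white cap fully home over the rod's end. Then swing the clamp over centre so that its pad rests on the cap. Leave the gauge, the carton and the flange alone.

Things in the scene. Friction and masses are not known exactly. Their poses are not given: they have to be found in the camera images.
- red_hole (a point): centre of the hole in the red pipe-clamp block: 56 mm wide (y), 54 high (z), 36 thick (x), 110 to 200 g, plastic on an 8 mm steel plate. The round 26 mm hole runs right through along x, 30 mm above the flat underside, mid-width. Starts upright on the bench, hole level, x within 30 degrees of the rod's direction. The same either way round. None if this colour is absent.
- yellow_hole (a point): centre of the hole in the yellow pipe-clamp block: 56 mm wide (y), 54 high (z), 36 thick (x), 110 to 200 g, plastic on an 8 mm steel plate. The round 26 mm hole runs right through along x, 30 mm above the flat underside, mid-width. Starts upright on the bench, hole level, x within 30 degrees of the rod's direction. The same either way round. None if this colour is absent.
- green_hole (a point): centre of the hole in the green pipe-clamp block: 56 mm wide (y), 54 high (z), 36 thick (x), 110 to 200 g, plastic on an 8 mm steel plate. The round 26 mm hole runs right through along x, 30 mm above the flat underside, mid-width. Starts upright on the bench, hole level, x within 30 degrees of the rod's direction. The same either way round. None if this colour is absent.
- blue_hole (a point): centre of the hole in the blue pipe-clamp block: 56 mm wide (y), 54 high (z), 36 thick (x), 110 to 200 g, plastic on an 8 mm steel plate. The round 26 mm hole runs right through along x, 30 mm above the flat underside, mid-width. Starts upright on the bench, hole level, x within 30 degrees of the rod's direction. The same either way round. None if this colour is absent.
- black_hole (a point): centre of the hole in the black pipe-clamp block: 56 mm wide (y), 54 high (z), 36 thick (x), 110 to 200 g, plastic on an 8 mm steel plate. The round 26 mm hole runs right through along x, 30 mm above the flat underside, mid-width. Starts upright on the bench, hole level, x within 30 degrees of the rod's direction. The same either way round. None if this colour is absent.
- cap_center (a point): centre of the white end cap, 60 mm long (x), 40 wide, 40 high, 55 to 100 g. A round blind bore, 21 mm wide and 45 mm deep, opens in the middle of its -x face and runs along its x; the +x face is closed, with an orange disc. Starts upright on the bench, its x within 30 degrees of the rod's x. Fully home, its centre lies 225 mm from rod_root along the rod.
- rod_root (a point): where the steel rod's axis leaves the stand's white plate, 100 mm above the bench. x runs along the level rod to its free end, z up, y towards the clamp pivot. Rod: 16 mm diameter, 240 long, round nose. Plate: 80 mm wide, top 35 above the rod axis; base 12 mm high, 50 either side of the rod. The stand is fixed, elsewhere each time.
- rod_tip (a point): the free end of the rod, 240 mm from rod_root along x; same axes
- clamp_pivot (a point): pivot of the swing-over clamp beside the rod: 225 mm along rod_root's x, 95 mm along its y, 28 mm above the rod axis; axle parallel to the rod. Its post is 30 mm wide (y), top 12 mm above the pivot. The steel arm is 16 mm wide, 12 mm thick. A rubber pad under it, 95 mm from the pivot, presses on the cap's top.
- clamp_bar (a point): grasp point on the clamp's red handle, a round bar 14 mm in diameter parallel to the rod, 130 mm from the axle. The bar sticks out 62 mm from the arm's side, in the rod's x direction (beyond the rod's tip); this point is 50 mm along x from the pivot. It can turn between the fingers. With the clamp open it stands 233 mm above the bench.
- clamp (a joint): clamp arm angle, rad: 0 closed, arm level from the pivot across over the rod end (towards the rod's -y), blocking the way onto the rod; 1.571 upright; 2.2 stop, leaning back open on the +y side. It falls slowly by its own weight to whichever side of upright it is on; about 2 N at the bar moves it. Its pad meets the home cap at about 0.04.
- gauge: bystander, leave alone: pressure gauge lying on its back, 90 mm across, 35 mm high, brass stem; origin under its centre
- carton: bystander, leave alone: yellow carton 120 x 70 x 60 mm high; origin under its centre
- flange: bystander, leave alone: steel pipe flange 90 mm across, 50 mm high; origin under its centre
Mind the look-alikes: they are no part of the job. What is shaped like the part that bears cap_center but pink is not meant. Of the things that look like the part that bears yellow_hole, take the one that is nearest to the robot's base at the start.

How it is judged:
On the way, in this order (a step that is already met when the one before it is completed fails the run):
1. the clamp arm is swung back past upright (value of joint clamp above 1.6 rad), for 0.2 s.
2. all the blocks present are on the rod, in order (x of red_hole in the frame of rod_root between 0.008 and 0.235 m and y of red_hole in the frame of rod_root between -0.01 and 0.01 m and z of red_hole in the frame of rod_root between -0.012 and 0.006 m and x of yellow_hole in the frame of rod_root between 0.008 and 0.235 m and y of yellow_hole in the frame of rod_root between -0.01 and 0.01 m and z of yellow_hole in the frame of rod_root between -0.012 and 0.006 m and x of green_hole in the frame of rod_root between 0.008 and 0.235 m and y of green_hole in the frame of rod_root between -0.01 and 0.01 m and z of green_hole in the frame of rod_root between -0.012 and 0.006 m and x of blue_hole in the frame of rod_root between 0.008 and 0.235 m and y of blue_hole in the frame of rod_root between -0.01 and 0.01 m and z of blue_hole in the frame of rod_root between -0.012 and 0.006 m and x of black_hole in the frame of rod_root between 0.008 and 0.235 m and y of black_hole in the frame of rod_root between -0.01 and 0.01 m and z of black_hole in the frame of rod_root between -0.012 and 0.006 m and ((x of red_hole in the frame of yellow_hole below -0.025 m and x of rod_root in the frame of yellow_hole below 0 m) or (x of red_hole in the frame of yellow_hole above 0.025 m and x of rod_root in the frame of yellow_hole above 0 m)) and ((x of red_hole in the frame of green_hole below -0.025 m and x of rod_root in the frame of green_hole below 0 m) or (x of red_hole in the frame of green_hole above 0.025 m and x of rod_root in the frame of green_hole above 0 m)) and ((x of red_hole in the frame of blue_hole below -0.025 m and x of rod_root in the frame of blue_hole below 0 m) or (x of red_hole in the frame of blue_hole above 0.025 m and x of rod_root in the frame of blue_hole above 0 m)) and ((x of red_hole in the frame of black_hole below -0.025 m and x of rod_root in the frame of black_hole below 0 m) or (x of red_hole in the frame of black_hole above 0.025 m and x of rod_root in the frame of black_hole above 0 m)) and ((x of yellow_hole in the frame of green_hole below -0.025 m and x of rod_root in the frame of green_hole below 0 m) or (x of yellow_hole in the frame of green_hole above 0.025 m and x of rod_root in the frame of green_hole above 0 m)) and ((x of yellow_hole in the frame of blue_hole below -0.025 m and x of rod_root in the frame of blue_hole below 0 m) or (x of yellow_hole in the frame of blue_hole above 0.025 m and x of rod_root in the frame of blue_hole above 0 m)) and ((x of yellow_hole in the frame of black_hole below -0.025 m and x of rod_root in the frame of black_hole below 0 m) or (x of yellow_hole in the frame of black_hole above 0.025 m and x of rod_root in the frame of black_hole above 0 m)) and ((x of green_hole in the frame of blue_hole below -0.025 m and x of rod_root in the frame of blue_hole below 0 m) or (x of green_hole in the frame of blue_hole above 0.025 m and x of rod_root in the frame of blue_hole above 0 m)) and ((x of green_hole in the frame of black_hole below -0.025 m and x of rod_root in the frame of black_hole below 0 m) or (x of green_hole in the frame of black_hole above 0.025 m and x of rod_root in the frame of black_hole above 0 m)) and ((x of blue_hole in the frame of black_hole below -0.025 m and x of rod_root in the frame of black_hole below 0 m) or (x of blue_hole in the frame of black_hole above 0.025 m and x of rod_root in the frame of black_hole above 0 m))), for 0.2 s.
3. the cap is fully home on the rod's end, with the clamp still back (x of red_hole in the frame of rod_root between 0.008 and 0.185 m and y of red_hole in the frame of rod_root between -0.01 and 0.01 m and z of red_hole in the frame of rod_root between -0.012 and 0.006 m and x of yellow_hole in the frame of rod_root between 0.008 and 0.185 m and y of yellow_hole in the frame of rod_root between -0.01 and 0.01 m and z of yellow_hole in the frame of rod_root between -0.012 and 0.006 m and x of green_hole in the frame of rod_root between 0.008 and 0.185 m and y of green_hole in the frame of rod_root between -0.01 and 0.01 m and z of green_hole in the frame of rod_root between -0.012 and 0.006 m and x of blue_hole in the frame of rod_root between 0.008 and 0.185 m and y of blue_hole in the frame of rod_root between -0.01 and 0.01 m and z of blue_hole in the frame of rod_root between -0.012 and 0.006 m and x of black_hole in the frame of rod_root between 0.008 and 0.185 m and y of black_hole in the frame of rod_root between -0.01 and 0.01 m and z of black_hole in the frame of rod_root between -0.012 and 0.006 m and ((x of red_hole in the frame of yellow_hole below -0.025 m and x of rod_root in the frame of yellow_hole below 0 m) or (x of red_hole in the frame of yellow_hole above 0.025 m and x of rod_root in the frame of yellow_hole above 0 m)) and ((x of red_hole in the frame of green_hole below -0.025 m and x of rod_root in the frame of green_hole below 0 m) or (x of red_hole in the frame of green_hole above 0.025 m and x of rod_root in the frame of green_hole above 0 m)) and ((x of red_hole in the frame of blue_hole below -0.025 m and x of rod_root in the frame of blue_hole below 0 m) or (x of red_hole in the frame of blue_hole above 0.025 m and x of rod_root in the frame of blue_hole above 0 m)) and ((x of red_hole in the frame of black_hole below -0.025 m and x of rod_root in the frame of black_hole below 0 m) or (x of red_hole in the frame of black_hole above 0.025 m and x of rod_root in the frame of black_hole above 0 m)) and ((x of yellow_hole in the frame of green_hole below -0.025 m and x of rod_root in the frame of green_hole below 0 m) or (x of yellow_hole in the frame of green_hole above 0.025 m and x of rod_root in the frame of green_hole above 0 m)) and ((x of yellow_hole in the frame of blue_hole below -0.025 m and x of rod_root in the frame of blue_hole below 0 m) or (x of yellow_hole in the frame of blue_hole above 0.025 m and x of rod_root in the frame of blue_hole above 0 m)) and ((x of yellow_hole in the frame of black_hole below -0.025 m and x of rod_root in the frame of black_hole below 0 m) or (x of yellow_hole in the frame of black_hole above 0.025 m and x of rod_root in the frame of black_hole above 0 m)) and ((x of green_hole in the frame of blue_hole below -0.025 m and x of rod_root in the frame of blue_hole below 0 m) or (x of green_hole in the frame of blue_hole above 0.025 m and x of rod_root in the frame of blue_hole above 0 m)) and ((x of green_hole in the frame of black_hole below -0.025 m and x of rod_root in the frame of black_hole below 0 m) or (x of green_hole in the frame of black_hole above 0.025 m and x of rod_root in the frame of black_hole above 0 m)) and ((x of blue_hole in the frame of black_hole below -0.025 m and x of rod_root in the frame of black_hole below 0 m) or (x of blue_hole in the frame of black_hole above 0.025 m and x of rod_root in the frame of black_hole above 0 m)) and x of cap_center in the frame of rod_root between 0.219 and 0.232 m and y of cap_center in the frame of rod_root between -0.006 and 0.006 m and z of cap_center in the frame of rod_root between -0.007 and 0.005 m and angle between the x axis of cap_center and the x axis of rod_root, either way round below 0.12 rad and value of joint clamp above 1.6 rad), for 0.2 s.
At the end, for the whole second after the job is handed in: Blocks present hang on the rod in the order red, yellow, green, blue, black from the plate; cap centre 219 to 232 mm from the plate along the rod, within 6 mm and 7 degrees of its line; clamp at 0.015 to 0.09 rad, pad pressing on the cap; all at rest (x of red_hole in the frame of rod_root between 0.008 and 0.185 m and y of red_hole in the frame of rod_root between -0.01 and 0.01 m and z of red_hole in the frame of rod_root between -0.012 and 0.006 m and x of yellow_hole in the frame of rod_root between 0.008 and 0.185 m and y of yellow_hole in the frame of rod_root between -0.01 and 0.01 m and z of yellow_hole in the frame of rod_root between -0.012 and 0.006 m and x of green_hole in the frame of rod_root between 0.008 and 0.185 m and y of green_hole in the frame of rod_root between -0.01 and 0.01 m and z of green_hole in the frame of rod_root between -0.012 and 0.006 m and x of blue_hole in the frame of rod_root between 0.008 and 0.185 m and y of blue_hole in the frame of rod_root between -0.01 and 0.01 m and z of blue_hole in the frame of rod_root between -0.012 and 0.006 m and x of black_hole in the frame of rod_root between 0.008 and 0.185 m and y of black_hole in the frame of rod_root between -0.01 and 0.01 m and z of black_hole in the frame of rod_root between -0.012 and 0.006 m and ((x of red_hole in the frame of yellow_hole below -0.025 m and x of rod_root in the frame of yellow_hole below 0 m) or (x of red_hole in the frame of yellow_hole above 0.025 m and x of rod_root in the frame of yellow_hole above 0 m)) and ((x of red_hole in the frame of green_hole below -0.025 m and x of rod_root in the frame of green_hole below 0 m) or (x of red_hole in the frame of green_hole above 0.025 m and x of rod_root in the frame of green_hole above 0 m)) and ((x of red_hole in the frame of blue_hole below -0.025 m and x of rod_root in the frame of blue_hole below 0 m) or (x of red_hole in the frame of blue_hole above 0.025 m and x of rod_root in the frame of blue_hole above 0 m)) and ((x of red_hole in the frame of black_hole below -0.025 m and x of rod_root in the frame of black_hole below 0 m) or (x of red_hole in the frame of black_hole above 0.025 m and x of rod_root in the frame of black_hole above 0 m)) and ((x of yellow_hole in the frame of green_hole below -0.025 m and x of rod_root in the frame of green_hole below 0 m) or (x of yellow_hole in the frame of green_hole above 0.025 m and x of rod_root in the frame of green_hole above 0 m)) and ((x of yellow_hole in the frame of blue_hole below -0.025 m and x of rod_root in the frame of blue_hole below 0 m) or (x of yellow_hole in the frame of blue_hole above 0.025 m and x of rod_root in the frame of blue_hole above 0 m)) and ((x of yellow_hole in the frame of black_hole below -0.025 m and x of rod_root in the frame of black_hole below 0 m) or (x of yellow_hole in the frame of black_hole above 0.025 m and x of rod_root in the frame of black_hole above 0 m)) and ((x of green_hole in the frame of blue_hole below -0.025 m and x of rod_root in the frame of blue_hole below 0 m) or (x of green_hole in the frame of blue_hole above 0.025 m and x of rod_root in the frame of blue_hole above 0 m)) and ((x of green_hole in the frame of black_hole below -0.025 m and x of rod_root in the frame of black_hole below 0 m) or (x of green_hole in the frame of black_hole above 0.025 m and x of rod_root in the frame of black_hole above 0 m)) and ((x of blue_hole in the frame of black_hole below -0.025 m and x of rod_root in the frame of black_hole below 0 m) or (x of blue_hole in the frame of black_hole above 0.025 m and x of rod_root in the frame of black_hole above 0 m)) and x of cap_center in the frame of rod_root between 0.219 and 0.232 m and y of cap_center in the frame of rod_root between -0.006 and 0.006 m and z of cap_center in the frame of rod_root between -0.007 and 0.005 m and angle between the x axis of cap_center and the x axis of rod_root, either way round below 0.12 rad and value of joint clamp between 0.015 and 0.09 rad and contact force between clamp and cap above 0.3 N and linear speed of cap below 0.025 m/s and linear speed of each of red, yellow, green, blue, black below 0.03 m/s); the robot touches nothing.
It fails at once if the gauge is moved more than 30 mm (distance of gauge from where it was at the start of the episode above 0.03 m).
It fails at once if the carton is moved more than 30 mm (distance of carton from where it was at the start of the episode above 0.03 m).
It fails at once if the flange is moved more than 30 mm (distance of flange from where it was at the start of the episode above 0.03 m).
Of red, yellow, green, blue, black only 3 to 4 are there at a start; the rules pass over those that are not, and their reading is None.
At some moment in a run one of red, yellow, green, blue, black, cap may be knocked a few centimetres aside while the robot is not near it.
It also fails if it takes over 210 s, if anything falls off the work surface, if the arm or the gripper's body presses on something with over 40 N, if the wrist force passes 120 N, or if a joint passes its speed limit or range.

### The arm

A 7-joint arm with a two-finger parallel gripper is mounted at the origin on the work surface. World frame = base frame: x ahead of the robot, y to its left, z up, the work surface at z = 0. Lengths are in m, angles in rad, forces in N, time in s.
With the tool pointing down it reaches from about 0.4 to 0.85 m from the base axis. Payload 4.5 kg.
Tool frame: the origin (TCP) lies where the fingers leave the gripper's body, on its centre line; the fingertips stand 73 mm ahead of it and the grasp point (between the pads) lies 54 mm ahead of it; y points along the fingers, x is the direction in which the jaws open and shut, and the axes are right-handed (so a half turn about y gives the same grasp; the last joint's range is limited). The gripper opens to 85 mm and grips with 20 to 120 N. Pads are 22 mm wide; open, the fingers measure 114 mm over their backs; the gripper's body (76 mm by 85 mm) begins 54 mm behind the grasp point. The pads swing forward as they close: fully open they stand 13 mm farther back than shut.
Start: joints at [1.196, 0.689, -0.195, 1.565, 0.157, 0.902, -0.215], TCP at [0.248, -0.574, 0.304] pointing down, gripper open.
Joint ranges: [-3.01, 3.01], [-0.46, 2.08], [-1.47, 1.51], [0.13, 2.56], [-1, 4.14], [0.04, 2.09], [-2.66, 2.66]. Speed limits (rad/s): [2.57, 2.57, 3.14, 3.14, 3.14, 3.14, 3.14].

### API

Orientations are given as a unit quaternion [w, x, y, z].
In Python, from rig import robot gives the robot as it stands.
- The arm moves only by the shell command python3 -m crank 'ROWS'. ROWS is JSON, a list of rows, each a list of 3 entries, a list of its own where there are three numbers: the turn, a rotation vector about the tool's x, y, z in degrees, then the shift along the tool's x, y, z in mm, then the gripper command: -1 is shut, 1 is fully open, values between are in proportion. A call has 1 to 20 rows; each row shifts and turns the commanded pose from where the row before left it, along the tool's axes as they then stand; what a row does not reach is not made up. A row lasts 1/8 s, in which the tool goes at most 62.5 mm and 10.7 degrees, less where a joint would pass 70% of its speed; a pose out of reach is approached as far as the arm can. A call with a gripper value outside its range is refused whole. The fingers move at their own pace and stop on an object; the grip force is fixed at half the most. Time passes only in rows, so rows that do not move let the fingers close. It gives the time, the measured TCP pose, the force and the opening at its end, in the units of the state.
- robot.get_obs(): the state, without advancing time (a new reading comes with each control period).
- robot.get_image(name): name is "scene" or "top" or "wrist"; returns the picture (420x560x3 uint8, red, green, blue); there is no depth.
- robot.calibration(name): a dict with "fx", "fy", "cx", "cy" (pixels), "cam_to_world" (4x4, takes a point from camera to world coordinates); the wrist camera has in their place "mount" (4x4, takes a point from camera to tool coordinates, whose origin is the TCP and whose axes are the tool frame's). Camera axes: x right, y down, z forward; pixel columns grow to the right and rows downward; lengths in m; the calibration is good to about 2 mm. The wrist camera is an equidistant fisheye: a pixel r from the principal point sees the ray r / f radians off the axis. A picture is of the moment at which its call begins: read the wrist's pose just before it. calibration takes no time and is no camera call.
- robot.close_job(): hands the job in, once; it reports no verdict.
The state is a dict: "clock": time; "joint_pos": joint angles; "dq": joint speeds; "effort": joint torques, N m; "tool_pos": TCP position; "orientation": TCP orientation; "wrist_force": force on the tool from outside, world axes, zero at the start; "moment": the same for the moment, N m; "opening": finger opening in m.
Only numpy, scipy, OpenCV 4.12 (cv2) and the standard library are available. Lean on these libraries where they do the work, as an engineer would, in place of code of your own. Each camera call takes 0.05 s, during which the arm holds its last target.

## Working session

There is one attempt and no reset: what is moved stays moved. The work goes in short steps, Python scripts to look and compute and a shell command to move; the robot and the scene stay as the last step left them, time stands still between calls to the robot, and variables do not carry over. Pictures are saved under pics/ and viewed, and the job is handed in when it is done.

```bash
ls; mkdir -p pics
python3 - <<'E'
from rig import robot
import cv2,json
o=robot.get_obs()
print({k:o[k] for k in o})
for n in("scene","top","wrist"):
    cv2.imwrite(f"pics/{n}0.png",robot.get_image(n)[:,:,::-1]); print(n,robot.calibration(n))
E
```

```text
pics
{'clock': 0.0, 'joint_pos': array([ 1.19576839,  0.6900207 , -0.19450131,  1.56636706,  0.15732003,
        0.90247941, -0.21507582]), 'dq': array([-2.23960509e-04,  9.03548901e-04, -1.09705678e-03, -6.17276131e-04,
        5.30919710e-04, -8.00896922e-05, -3.00717914e-04]), 'effort': array([-3.42377743e-04, -5.39621580e+01, -1.26677569e+00, -1.58546019e+01,
        9.06063564e-03,  9.55453841e-03,  1.19405891e-05]), 'tool_pos': array([ 0.2482046 , -0.57303393,  0.30305455]), 'orientation': array([ 0.59142673, -0.59079049,  0.38864361, -0.38747537]), 'wrist_force': array([-0.22807191, -0.4370178 ,  0.48667802]), 'moment': array([-0.03465281,  0.02603616, -0.00966689]), 'opening': 0.08525700484066348}
scene {'fx': 481.32760489135785, 'fy': 481.32760489135785, 'cx': 285.7507110690389, 'cy': 211.3162700971728, 'cam_to_world': array([[-0.20250932,  0.58521383, -0.78518453,  1.53043599],
       [ 0.97905873,  0.10393486, -0.17504725,  0.15604435],
       [-0.02083203, -0.80419047, -0.59400649,  0.84242464],
       [ 0.        ,  0.        ,  0.        ,  1.        ]])}
top {'fx': 403.447119698735, 'fy': 403.447119698735, 'cx': 279.62119752552235, 'cy': 215.33378746723565, 'cam_to_world': array([[ 0.01955864, -0.99027552,  0.13773833,  0.35935916],
       [-0.99964584, -0.02185553, -0.01518306, -0.04359211],
       [ 0.01804576, -0.13739259, -0.99035227,  1.34226792],
       [ 0.        ,  0.        ,  0.        ,  1.        ]])}
wrist {'fx': 325.19226210127806, 'fy': 325.19226210127806, 'cx': 278.5351063900465, 'cy': 202.95358727820155, 'mount': array([[ 9.99998007e-01,  1.82502955e-03,  8.09989893e-04,
        -6.27391282e-04],
       [-2.58401651e-04, -2.83965335e-01,  9.58834512e-01,
        -6.93719324e-02],
       [ 1.97991037e-03, -9.58832810e-01, -2.83964298e-01,
         7.11483550e-02],
       [ 0.00000000e+00,  0.00000000e+00,  0.00000000e+00,
         1.00000000e+00]])}
```

View pics/scene0.png

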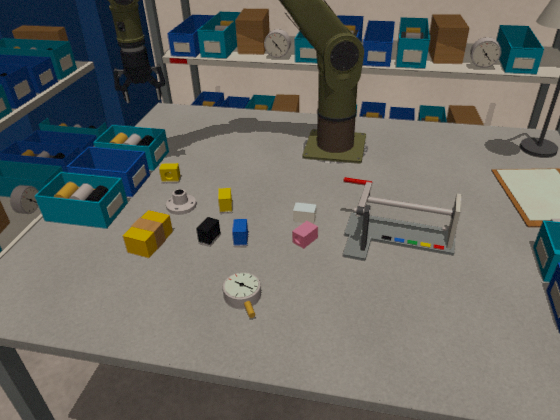

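View pics/top0.png

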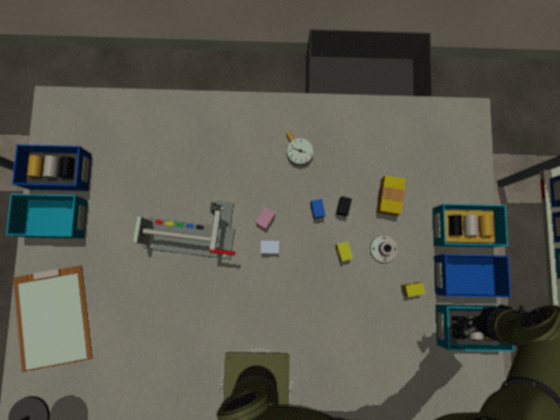

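View pics/wrist0.png

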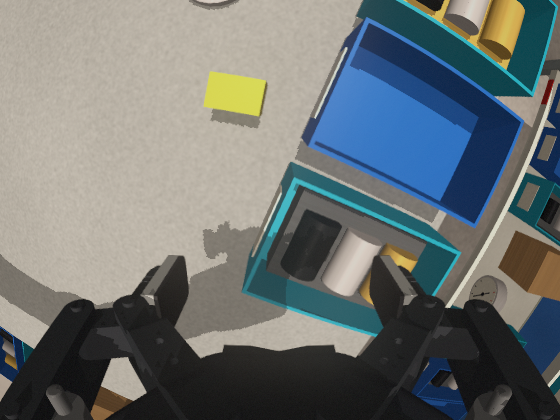

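```bash
cat > h.py <<'E'
import numpy as np, cv2
from rig import robot
from scipy.spatial.transform import Rotation as R
def tool(o=None):
    o=o or robot.get_obs(); q=o['orientation']; T=np.eye(4)
    T[:3,:3]=R.from_quat([q[1],q[2],q[3],q[0]]).as_matrix(); T[:3,3]=o['tool_pos']; return T
def ray(n,uv,T=None):
    """origin, unit dirs (N,3) world"""
    c=robot.calibration(n); uv=np.atleast_2d(uv).astype(float)
    x=(uv[:,0]-c['cx'])/c['fx']; y=(uv[:,1]-c['cy'])/c['fy']
    if n=='wrist':
        r=np.hypot(x,y)+1e-12; d=np.stack([np.sin(r)*x/r,np.sin(r)*y/r,np.cos(r)],1); M=T@c['mount']
    else:
        d=np.stack([x,y,np.ones_like(x)],1); M=c['cam_to_world']
    d=d@M[:3,:3].T
    return M[:3,3],d/np.linalg.norm(d,axis=1,keepdims=True)
def onz(n,uv,z,T=None):
    p,d=ray(n,uv,T); return p+d*((z-p[2])/d[:,2])[:,None]
def proj(n,P,T=None):
    c=robot.calibration(n); M=(T@c['mount']) if n=='wrist' else c['cam_to_world']
    p=(np.atleast_2d(P)-M[:3,3])@M[:3,:3]
    if n=='wrist':
        s=np.hypot(p[:,0],p[:,1]); th=np.arctan2(s,p[:,2]); k=th/s
        return np.stack([c['cx']+c['fx']*k*p[:,0],c['cy']+c['fy']*k*p[:,1]],1)
    return np.stack([c['cx']+c['fx']*p[:,0]/p[:,2],c['cy']+c['fy']*p[:,1]/p[:,2]],1)
def tri(a,b):
    """a,b =(origin,dir): closest point, gap"""
    (p,d),(q,e)=a,b; A=np.stack([d,-e],1); t=np.linalg.lstsq(A,q-p,rcond=None)[0]
    u,v=p+d*t[0],q+e*t[1]; return (u+v)/2,np.linalg.norm(u-v)
def shot(n,name):
    T=tool(); im=robot.get_image(n)[:,:,::-1].copy(); cv2.imwrite(f'pics/{name}.png',im); np.save(f'pics/{name}.npy',T); return im,T
def crop(im,x0,y0,x1,y1,k,name):
    cv2.imwrite(f'pics/{name}.png',cv2.resize(im[y0:y1,x0:x1],None,fx=k,fy=k,interpolation=cv2.INTER_CUBIC))
E
python3 - <<'E'
from h import *
T=tool(); print(T.round(3))
P={'blue':(318,209),'black':(344,206),'yelA':(344,252),'yelB':(414,290),'cap':(270,247),'pink':(265,218),'tip?':(217,241)}
for k,v in P.items(): 
    z=.054 if k[0]!='t' else .1
    w=onz('top',v,z)[0]; print(k,w.round(3),np.hypot(*w[:2]).round(3))
print(onz('top',[(138,229)],.1),onz('top',[(300,151),(392,195),(384,249)],.04))
im=cv2.imread('pics/top0.png'); crop(im,120,190,280,270,5,'c1')
im=cv2.imread('pics/scene0.png'); crop(im,280,170,480,270,4,'c2')
E
```

```text
[[ 0.398 -0.001  0.918  0.248]
 [-0.918  0.001  0.398 -0.573]
 [-0.001 -1.    -0.     0.303]
 [ 0.     0.     0.     1.   ]]
blue [ 0.562 -0.187  0.054] 0.592
black [ 0.574 -0.272  0.054] 0.635
yelA [ 0.425 -0.271  0.054] 0.504
yelB [ 0.31  -0.493  0.054] 0.582
cap [ 0.436 -0.035  0.054] 0.437
pink [ 0.529 -0.016  0.054] 0.529
tip? [0.448 0.128 0.1  ] 0.466
[[0.48010532 0.37198582 0.1       ]] [[ 0.75862176 -0.12730032  0.04      ]
 [ 0.61637355 -0.4329536   0.04      ]
 [ 0.43793228 -0.40356614  0.04      ]]
```

View pics/c1.png

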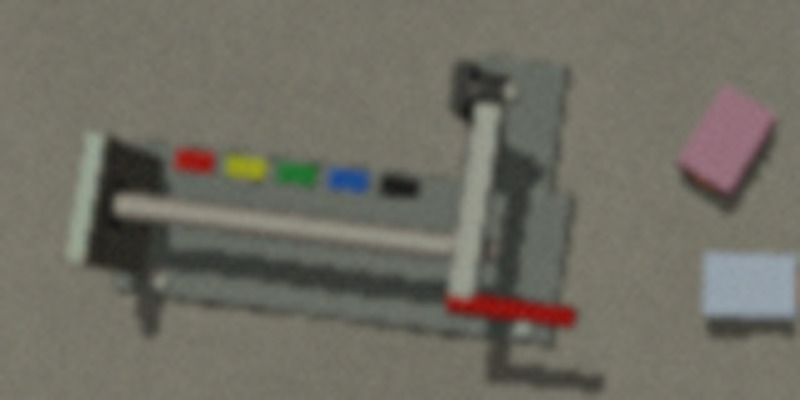

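View pics/c2.png

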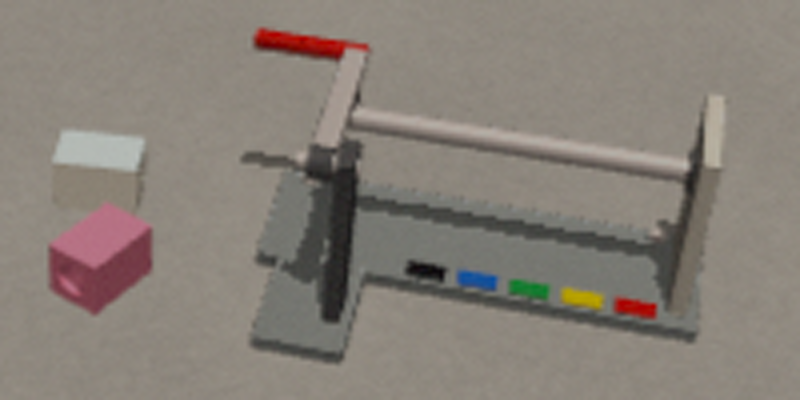

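```bash
python3 -m crank '[[[0,-9.8,0],[0,0,0],1],[[0,-9.8,0],[0,0,0],1],[[0,-9.8,0],[0,0,0],1],[[0,-9.8,0],[0,0,0],1],[[0,-9.8,0],[0,0,0],1],[[0,-10,0],[0,0,0],1],[[0,0,0],[20,0,58],1],[[0,0,0],[20,0,58],1],[[0,0,0],[20,0,58],1],[[0,0,0],[20,0,58],1],[[0,0,0],[10,0,58],1],[[0,0,0],[0,0,0],1],[[0,0,0],[0,0,0],1]]'
python3 - <<'E'
from h import *
T=tool(); print(T.round(3)); shot('wrist','w1')
E
```

```text
clock: 1.78
tool_pos: [0.3757, -0.2984, 0.3038]
orientation: [-0.705, 0.706, -0.047, 0.047]
wrist_force: [-0.3, -1.6, -0.2]
opening: 0.0857
[[ 0.991 -0.001  0.132  0.376]
 [-0.132 -0.001  0.991 -0.298]
 [-0.001 -1.    -0.001  0.304]
 [ 0.     0.     0.     1.   ]]
```

View pics/w1.png

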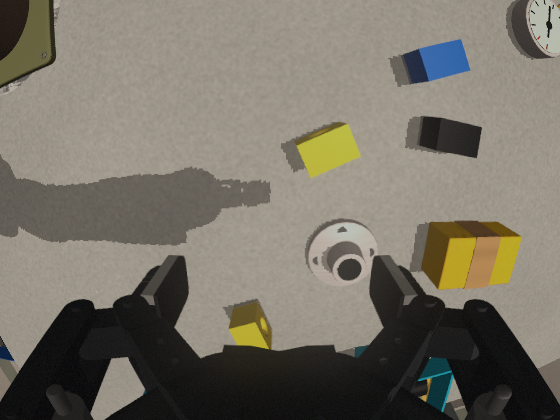

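```bash
python3 -m crank '[[[0,0,0],[0,0,58],1],[[0,0,0],[0,0,58],1],[[0,0,0],[0,0,58],1],[[0,0,0],[0,0,58],1],[[0,0,0],[0,0,58],1],[[0,0,0],[0,0,58],1],[[0,0,0],[0,0,0],1],[[0,0,0],[0,0,0],1]]'
python3 - <<'E'
from h import *
T=tool(); print(T.round(3)); shot('wrist','w2')
E
```

```text
clock: 2.82
tool_pos: [0.422, 0.0455, 0.3036]
orientation: [-0.705, 0.706, -0.048, 0.047]
wrist_force: [-1.3, -0.6, -0.3]
opening: 0.0854
[[ 0.991 -0.001  0.134  0.422]
 [-0.134 -0.001  0.991  0.045]
 [-0.001 -1.    -0.001  0.304]
 [ 0.     0.     0.     1.   ]]
```

View pics/w2.png

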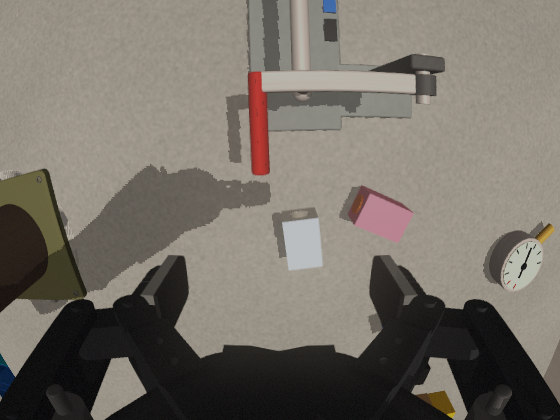

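Run:
```python
from h import *
im=cv2.imread('pics/w2.png');T=np.load('pics/w2.npy')
crop(im,220,0,460,180,3,'c3'); crop(im,260,180,440,280,4,'c4')
hsv=cv2.cvtColor(im,cv2.COLOR_BGR2HSV)
m=((hsv[...,0]<8)|(hsv[...,0]>172))&(hsv[...,1]>170)&(hsv[...,2]>60); m=m.astype(np.uint8)
m[:60]=0;m[190:]=0
n,l,s,c=cv2.connectedComponentsWithStats(m); i=1+s[1:,4].argmax(); print(s[i],c[i])
ys,xs=np.where(l==i)
pts=[]
for y in range(80,172,8):
    q=xs[ys==y]; pts.append(((q.min()+q.max())/2,y))
w=onz('wrist',pts,.128,T); print(w.round(4)); f=cv2.fitLine(w[:,:2].astype(np.float32),2,0,.01,.01).ravel(); print(f)
```

```text
[ 249   72   20  103 1536] [258.19466146 125.05338542]
[[0.416  0.1413 0.128 ]
 [0.4152 0.1353 0.128 ]
 [0.4162 0.129  0.128 ]
 [0.4157 0.123  0.128 ]
 [0.4149 0.117  0.128 ]
 [0.4141 0.1111 0.128 ]
 [0.4136 0.105  0.128 ]
 [0.4127 0.099  0.128 ]
 [0.4126 0.0929 0.128 ]
 [0.4118 0.0868 0.128 ]
 [0.4109 0.0807 0.128 ]
 [0.4107 0.0745 0.128 ]]
[0.08660654 0.9962426  0.41371074 0.10797216]
```

View pics/c3.png

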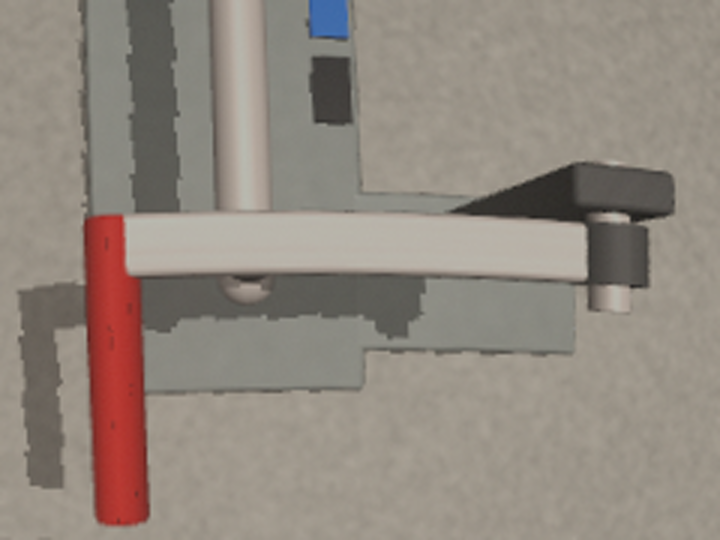

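View pics/c4.png

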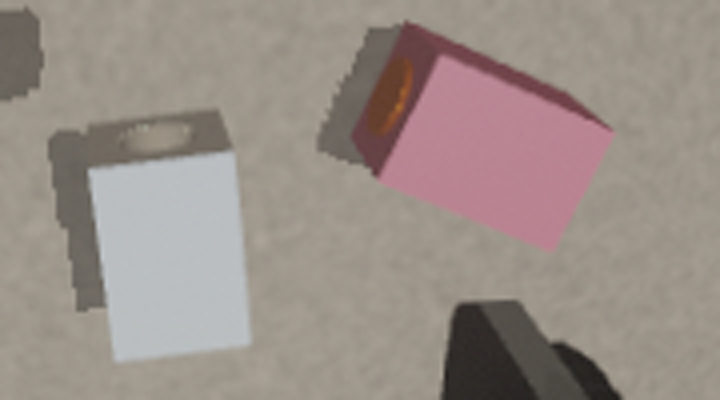

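```bash
python3 -m crank '[[[0,-2.7,0],[0,0,0],0],[[0,0,0],[-13.6,0,47],0],[[0,0,0],[0,40,0],0],[[0,0,0],[0,40,0],0],[[0,0,0],[0,0,0],0]]'
python3 - <<'E'
from h import *
T=tool(); print(T.round(3)); shot('wrist','w3')
E
```

```text
clock: 3.5
tool_pos: [0.4111, 0.0935, 0.2223]
orientation: [-0.705, 0.707, -0.032, 0.028]
wrist_force: [-0.7, -0.1, 0.3]
opening: 0.0427
[[ 0.996 -0.005  0.085  0.411]
 [-0.085 -0.003  0.996  0.094]
 [-0.005 -1.    -0.003  0.222]
 [ 0.     0.     0.     1.   ]]
```

View pics/w3.png

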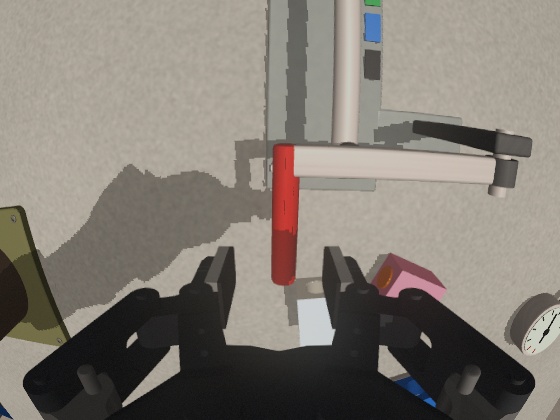

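Run:
```python
from h import *
T=np.load('pics/w3.npy')
im=cv2.imread('pics/w3.png'); crop(im,240,0,400,150,5,'c5')
b=onz('wrist',[(285.5,155),(285.5,200),(285,283)],.128,T);print(b.round(4))
g=cv2.cvtColor(im,cv2.COLOR_BGR2GRAY).astype(float)
for y in range(5,140,15):
    print(y, g[y,328:366].astype(int).tolist())
```

```text
[[0.4171 0.142  0.128 ]
 [0.4153 0.1184 0.128 ]
 [0.4112 0.0685 0.128 ]]
5 [149, 149, 150, 149, 149, 147, 104, 97, 112, 126, 137, 145, 154, 160, 165, 171, 177, 183, 189, 193, 196, 196, 197, 193, 192, 189, 186, 184, 182, 178, 173, 161, 147, 146, 148, 149, 143, 105]
20 [149, 150, 150, 149, 149, 141, 106, 100, 113, 128, 138, 146, 153, 159, 166, 171, 178, 184, 191, 195, 197, 198, 198, 195, 192, 190, 187, 185, 182, 179, 174, 163, 149, 144, 148, 149, 94, 88]
35 [148, 148, 148, 147, 148, 146, 99, 102, 116, 130, 139, 148, 155, 161, 167, 173, 178, 185, 192, 196, 198, 200, 200, 196, 193, 191, 188, 185, 182, 180, 174, 163, 150, 144, 151, 113, 99, 86]
50 [152, 151, 151, 150, 149, 143, 91, 106, 118, 132, 142, 149, 157, 163, 169, 174, 180, 187, 193, 197, 200, 201, 201, 197, 194, 191, 188, 185, 183, 179, 175, 162, 147, 149, 150, 150, 131, 67]
65 [150, 150, 150, 150, 150, 130, 95, 109, 123, 135, 145, 151, 158, 164, 171, 176, 181, 189, 195, 199, 201, 202, 200, 197, 194, 190, 187, 185, 183, 178, 172, 159, 150, 150, 151, 120, 68, 77]
80 [150, 150, 149, 149, 144, 110, 102, 115, 128, 139, 147, 154, 161, 167, 172, 178, 183, 191, 196, 199, 201, 202, 199, 197, 194, 190, 188, 184, 182, 178, 168, 155, 139, 150, 151, 151, 151, 150]
95 [150, 150, 150, 150, 132, 105, 106, 120, 133, 143, 152, 157, 163, 170, 175, 181, 187, 193, 198, 199, 202, 201, 198, 195, 192, 188, 186, 184, 181, 175, 162, 145, 150, 151, 150, 150, 150, 151]
110 [151, 151, 151, 150, 104, 101, 114, 128, 140, 148, 155, 161, 168, 172, 178, 184, 190, 195, 198, 201, 203, 200, 196, 194, 191, 188, 186, 183, 178, 169, 155, 147, 151, 150, 149, 149, 150, 149]
125 [152, 152, 151, 132, 101, 108, 123, 136, 145, 153, 159, 165, 171, 176, 181, 186, 192, 196, 200, 200, 200, 197, 195, 191, 189, 186, 184, 180, 172, 159, 147, 153, 152, 152, 151, 152, 152, 151]
```

View pics/c5.png

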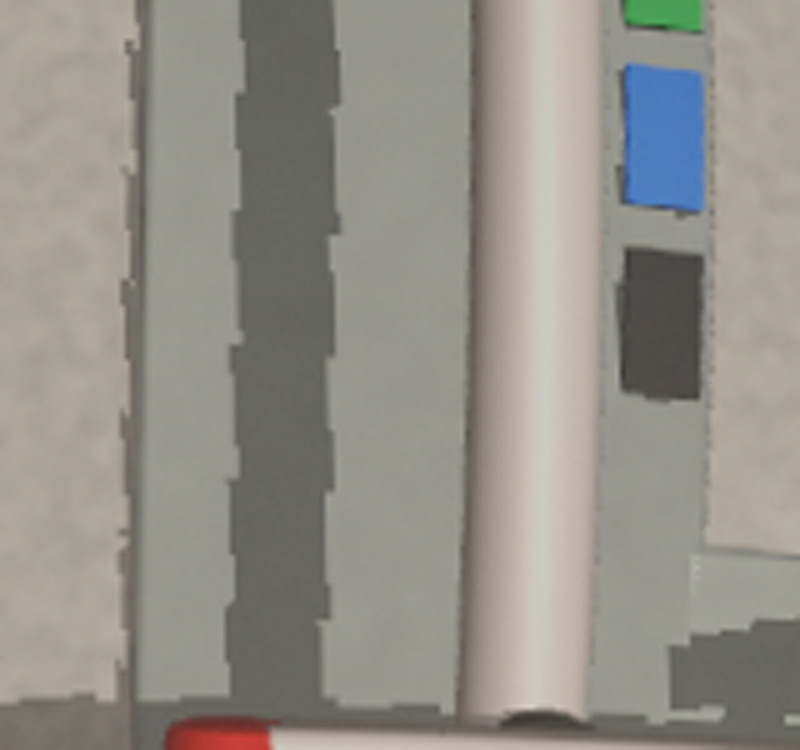

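Run:
```python
from h import *
T=np.load('pics/w3.npy')
w=onz('wrist',[(346.9,5),(346.6,35),(346,65),(345,95),(344.3,125)],.1,T);print(w.round(4))
d=np.diff(w[[0,4],:2],axis=0)[0];print(d/np.linalg.norm(d))
```

```text
[[0.461  0.227  0.1   ]
 [0.4589 0.2077 0.1   ]
 [0.4569 0.1893 0.1   ]
 [0.455  0.1713 0.1   ]
 [0.4534 0.1535 0.1   ]]
[-0.10321096 -0.99465949]
```

```bash
python3 -m crank '[[[0,0,0],[1.5,40,0],0],[[0,0,0],[0,0,0],-1],[[0,0,0],[0,0,0],-1],[[0,0,0],[0,0,0],-1],[[0,0,0],[0,0,0],-1],[[0,0,0],[0,0,0],-1],[[0,0,0],[0,0,0],-1]]'
```

```text
clock: 4.42
tool_pos: [0.4137, 0.0946, 0.1851]
orientation: [-0.706, 0.707, -0.03, 0.031]
wrist_force: [-3.2, -1.1, 9.5]
opening: 0.0119
```

```bash
python3 -m crank '[[[0,0,0],[2,-22.6,0],-1],[[0,0,0],[5.9,-21.9,0],-1],[[0,0,0],[9.6,-20.5,0],-1],[[0,0,0],[0,0,0],-1]]'
```

```text
clock: 4.92
tool_pos: [0.4295, 0.093, 0.2503]
orientation: [-0.706, 0.707, -0.031, 0.03]
wrist_force: [-6.6, 1.6, 4.4]
opening: 0.0118
```

```bash
python3 -m crank '[[[0,0,0],[13,-18.6,0],-1],[[0,0,0],[16,-16,0],-1],[[0,0,0],[18.6,-13,0],-1],[[0,0,0],[20.5,-9.6,0],-1],[[0,0,0],[21.9,-5.9,0],-1],[[0,0,0],[22.6,-2,0],-1],[[0,0,0],[0,0,0],-1]]';python3 -m crank '[[[0,0,0],[22.6,2,0],-1],[[0,0,0],[21.9,5.9,0],-1],[[0,0,0],[10.4,4.6,0],-1],[[0,0,0],[0,0,0],-1]]'
```

```text
clock: 5.8
tool_pos: [0.5454, 0.0811, 0.317]
orientation: [-0.705, 0.708, -0.03, 0.033]
wrist_force: [-3.3, -6.2, 17.2]
opening: 0.012
clock: 6.3
tool_pos: [0.5987, 0.0759, 0.3016]
orientation: [-0.705, 0.708, -0.031, 0.032]
wrist_force: [-0.3, -5.8, 3.0]
opening: 0.0115
```

```bash
python3 -m crank '[[[0,0,0],[0,0,0],0],[[0,0,0],[0,0,0],0],[[0,0,0],[0,-40,0],0],[[0,0,0],[0,-40,0],1],[[0,0,0],[-30,0,-60],1],[[0,0,0],[-30,0,-60],1],[[0,0,0],[-30,0,0],1],[[0,0,0],[0,0,0],1]]'
python3 - <<'E'
from h import *
T=tool(); print(T.round(3)); shot('wrist','w4');im,_=shot('scene','s4'); crop(im,280,120,480,270,4,'c6')
E
```

```text
clock: 7.3
tool_pos: [0.5012, -0.0248, 0.382]
orientation: [-0.706, 0.707, -0.03, 0.03]
wrist_force: [0.6, 0.5, 0.1]
opening: 0.0853
[[ 0.996 -0.     0.084  0.501]
 [-0.084 -0.     0.996 -0.025]
 [-0.    -1.    -0.     0.382]
 [ 0.     0.     0.     1.   ]]
```

View pics/w4.png

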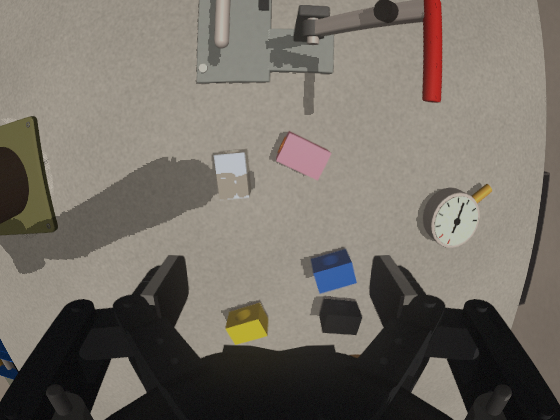

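View pics/c6.png

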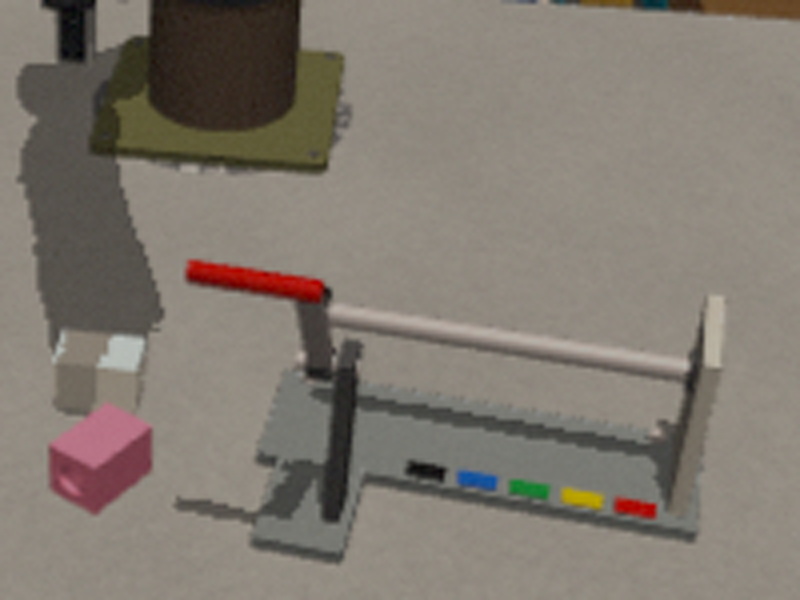

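```bash
python3 -m crank '[[[0,0,0],[-10.7,18,-54],1],[[0,0,0],[-10.7,18,-54],1],[[0,0,0],[-10.7,18,-54],1],[[0,0,0],[-10.7,18,-54],1],[[0,0,0],[-10.7,18,-54],1],[[0,0,0],[0,0,0],1],[[0,0,0],[0,0,0],1]]'
python3 - <<'E'
from h import *
T=tool(); print(T.round(3)); shot('wrist','w5')
E
```

```text
clock: 8.28
tool_pos: [0.4282, -0.2887, 0.2915]
orientation: [0.707, -0.706, 0.029, -0.03]
wrist_force: [0.7, 0.0, -0.4]
opening: 0.0852
[[ 0.996  0.002  0.084  0.428]
 [-0.084  0.001  0.996 -0.289]
 [ 0.002 -1.     0.001  0.291]
 [ 0.     0.     0.     1.   ]]
```

View pics/w5.png

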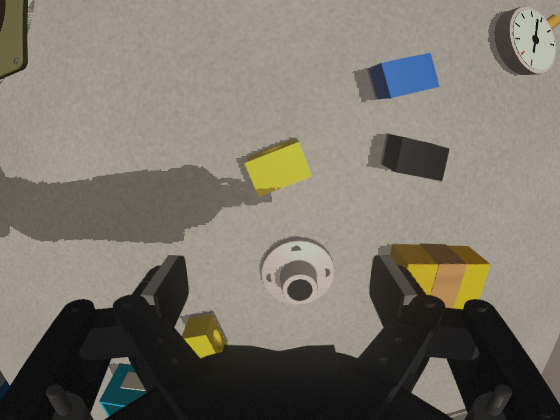

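```bash
cat >> h.py <<'E'
def face(im,T,m,z,seed,n='wrist'):
    nn,l,s,c=cv2.connectedComponentsWithStats(cv2.morphologyEx(m.astype(np.uint8),cv2.MORPH_OPEN,np.ones((3,3))))
    i=l[seed[1],seed[0]]; 
    if i==0: i=1+np.argmin(np.hypot(*(c[1:]-np.array(seed)).T)+ (s[1:,4]<150)*1e4)
    ct=max(cv2.findContours((l==i).astype(np.uint8),cv2.RETR_EXTERNAL,cv2.CHAIN_APPROX_NONE)[0],key=len)[:,0]
    w=onz(n,ct,z,T)[:,:2]
    (cx,cy),(a,b),ang=cv2.minAreaRect((w*1000).astype(np.float32))
    if a<b: a,b,ang=b,a,ang+90
    ang=(ang+90)%180-90
    return np.array([cx,cy]).round(1),round(a,1),round(b,1),round(ang,1),s[i][4]
E
python3 - <<'E'
from h import *
im=cv2.imread('pics/w5.png');T=np.load('pics/w5.npy');hsv=cv2.cvtColor(im,cv2.COLOR_BGR2HSV);H,S,V=cv2.split(hsv)
for p in [(280,165),(410,76),(424,158),(203,335),(270,150)]: print(p,hsv[p[1],p[0]])
print('Y',face(im,T,(abs(H.astype(int)-29)<6)&(S>120)&(V>170),.054,(280,165)))
print('B',face(im,T,(abs(H.astype(int)-110)<8)&(S>120)&(V>120),.054,(410,76)))
print('K',face(im,T,(V<70)&(S<90),.054,(424,158)))
crop(im,180,120,460,370,2.8,'c7')
E
```

```text
(280, 165) [ 29 171 189]
(410, 76) [107 163 174]
(424, 158) [20 29 53]
(203, 335) [ 26 192 150]
(270, 150) [ 23 171 140]
Y (array([ 428.4, -273.4]), 55.4, 35.4, 17.0, np.int32(1961))
B (array([ 565.6, -187. ]), 55.8, 35.2, 12.4, np.int32(1768))
K (array([ 568.3, -270.8]), 71.7, 35.7, -13.0, np.int32(2119))
```

View pics/c7.png

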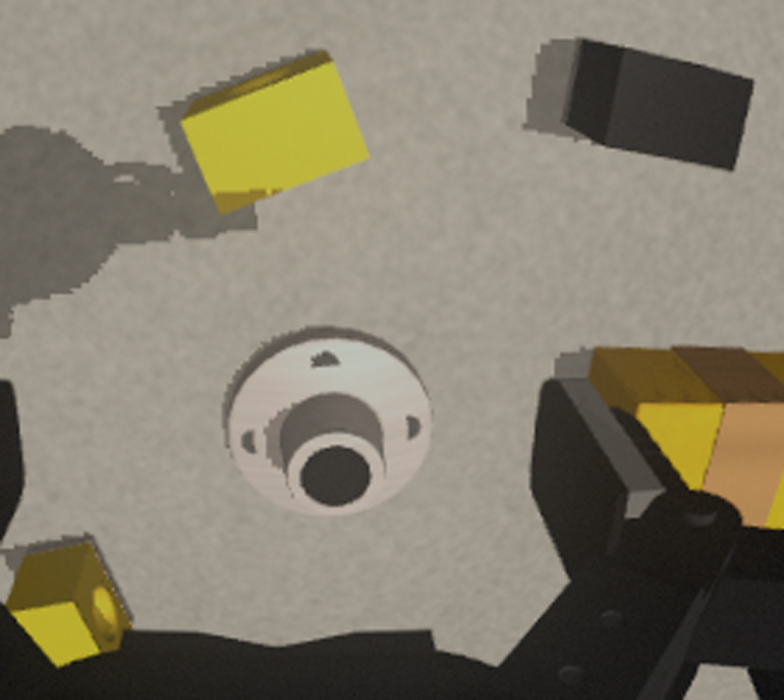

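```bash
python3 -m crank '[[[0,-10.5,0],[0,0,0],1],[[0,-10.5,0],[0,0,0],1],[[0,-0.8,0],[4.7,0,14.6],1],[[0,0,0],[0,50,0],1],[[0,0,0],[0,50,0],1],[[0,0,0],[0,0,0],1]]'
python3 - <<'E'
from h import *
im,T=shot('wrist','w6');print(T.round(4));hsv=cv2.cvtColor(im,cv2.COLOR_BGR2HSV);H,S,V=cv2.split(hsv)
print('Y',face(im,T,(abs(H.astype(int)-29)<6)&(S>120)&(V>165),.054,(280,190)))
E
```

```text
clock: 9.07
tool_pos: [0.4263, -0.2713, 0.1896]
orientation: [0.701, -0.698, -0.103, 0.106]
wrist_force: [-0.4, 0.0, -0.4]
opening: 0.0854
[[ 0.9563 -0.0056 -0.2923  0.4263]
 [ 0.2923  0.0031  0.9563 -0.2713]
 [-0.0044 -1.      0.0046  0.1896]
 [ 0.      0.      0.      1.    ]]
Y (array([ 431.3, -283.2]), 55.1, 14.2, 17.2, np.int32(1275))
```

View pics/w6.png

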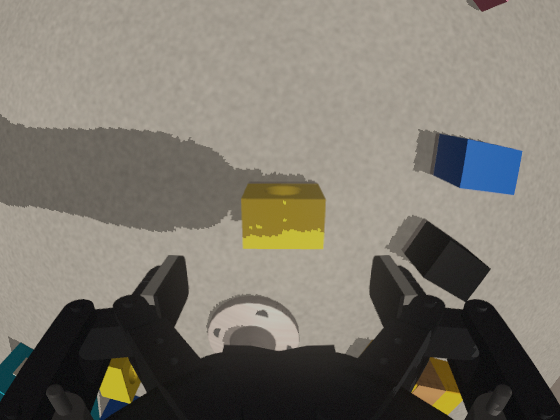

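```bash
python3 -m crank '[[[0,0,0],[1,55,-1],1],[[0,0,0],[0,46,0],1],[[0,0,0],[0,0,0],1],[[0,0,0],[0,0,0],-1],[[0,0,0],[0,0,0],-1],[[0,0,0],[0,0,0],-1],[[0,0,0],[0,0,0],-1],[[0,0,0],[0,0,0],-1]]'
python3 - <<'E'
from h import *
im,T=shot('wrist','w7');print(T.round(4))
E
```

```text
clock: 10.12
tool_pos: [0.4298, -0.2754, 0.0932]
orientation: [-0.699, 0.7, 0.105, -0.102]
wrist_force: [0.1, -0.2, 7.6]
opening: 0.0552
[[ 0.9569  0.0045 -0.2903  0.4298]
 [ 0.2904 -0.002   0.9569 -0.2754]
 [ 0.0038 -1.     -0.0032  0.0932]
 [ 0.      0.      0.      1.    ]]
```

View pics/w7.png

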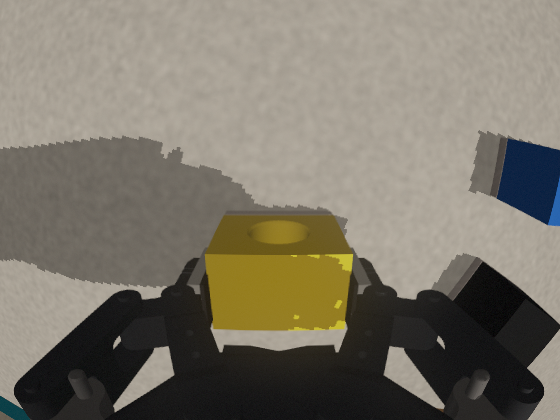

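```bash
python3 -m crank '[[[0,0,0],[0,-27,0],-1],[[0,0,0],[0,-50,0],-1],[[0,0,0],[0,-35,0],-1],[[0,7.5,0],[0,0,0],-1],[[0,7.5,0],[0,0,0],-1],[[0,7.5,0],[0,0,0],-1],[[0,0,0],[-3,0,45],-1],[[0,0,0],[-3,0,55],-1],[[0,0,0],[-3,0,55],-1],[[0,0,0],[-3,0,55],-1],[[0,0,0],[-3,0,55],-1],[[0,0,0],[-2.4,0,45],-1],[[0,0,0],[0,0,23],-1],[[0,0,0],[0,0,0],-1],[[0,0,0],[0,0,0],-1]]'
python3 - <<'E'
from h import *
im,T=shot('wrist','w8');print(T.round(4))
E
```

```text
clock: 12.05
tool_pos: [0.4433, 0.0571, 0.2033]
orientation: [-0.706, 0.707, -0.035, 0.035]
wrist_force: [-0.2, -1.1, -2.0]
opening: 0.0552
[[ 9.951e-01  6.000e-04  9.880e-02  4.433e-01]
 [-9.880e-02 -9.000e-04  9.951e-01  5.710e-02]
 [ 7.000e-04 -1.000e+00 -8.000e-04  2.033e-01]
 [ 0.000e+00  0.000e+00  0.000e+00  1.000e+00]]
```

View pics/w8.png

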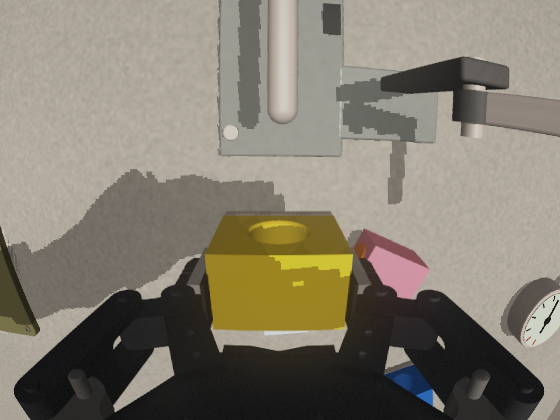

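Run:
```python
from h import *
im=cv2.imread('pics/w8.png');T=np.load('pics/w8.npy')
hsv=cv2.cvtColor(im,cv2.COLOR_BGR2HSV)
g=cv2.cvtColor(im,cv2.COLOR_BGR2GRAY).astype(int)
pts=[]
for y in range(4,116,12):
    r=g[y,255:312]; d=np.diff(r.astype(float)); 
    # left edge: strongest neg/pos step
    print(y,255+np.argmax(abs(d[:20]))+.5, 255+30+np.argmax(abs(d[30:]))+.5, end=' | ')
print()
def toolpt(uv,ty):
    c=robot.calibration('wrist'); p,d=ray('wrist',uv,np.eye(4)); return (p+d*((ty-p[1])/d[:,1])[:,None])*1000
print('top corners',toolpt([(206,254),(353,254),(213,328),(346,328)],.039).round(1))
print('bottom front',toolpt([(226,213),(334,213)],.093).round(1))
print('tip',onz('wrist',[(282.5,124)],.1,T))
crop(im,200,0,360,260,3,'c8')
```

```text
4 267.5 296.5 | 16 259.5 296.5 | 28 260.5 296.5 | 40 259.5 296.5 | 52 259.5 296.5 | 64 258.5 298.5 | 76 259.5 297.5 | 88 258.5 297.5 | 100 259.5 295.5 | 112 259.5 295.5 | 
top corners [[-28.2  39.   20.1]
 [ 26.8  39.   20.2]
 [-28.7  39.  -15.1]
 [ 27.5  39.  -15. ]]
bottom front [[-29.   93.   18.5]
 [ 28.4  93.   18.6]]
tip [[0.45066118 0.12100564 0.1       ]]
```

View pics/c8.png

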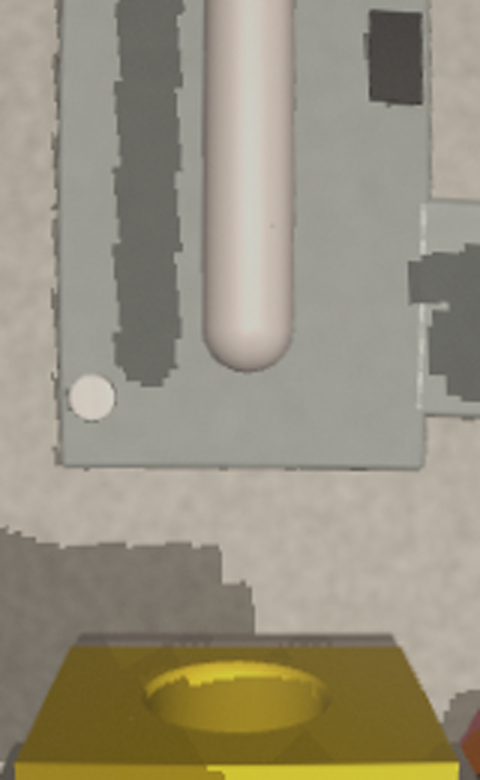

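Run:
```python
from h import *
T=np.load('pics/w8.npy')
w=onz('wrist',[(283.3,1),(283.2,40),(283,80),(282.7,105)],.1,T)[:,:2];print(w.round(4))
d=w[-1]-w[0];print(np.degrees(np.arctan2(d[0],-d[1])))
```

```text
[[0.4576 0.1881]
 [0.4554 0.1659]
 [0.4532 0.1443]
 [0.4517 0.131 ]]
-5.887302014117019
```

```bash
python3 -m crank '[[[0,0,0],[1.2,40.5,0],-1],[[0,0,0],[0,0,35],-1],[[0,0,0],[0,0,0],-1],[[0,0,0],[0,0,0],-1]]'
python3 - <<'E'
from h import *
im,T=shot('wrist','w9');print(T.round(4)); crop(im,180,120,400,340,3.5,'c9')
im,T=shot('scene','s9'); crop(im,280,120,480,270,4,'c10')
E
```

```text
clock: 12.6
tool_pos: [0.4479, 0.0917, 0.1621]
orientation: [-0.706, 0.707, -0.035, 0.035]
wrist_force: [-0.3, -0.7, -1.6]
opening: 0.0551
[[ 9.951e-01 -4.000e-04  9.890e-02  4.479e-01]
 [-9.890e-02 -1.200e-03  9.951e-01  9.170e-02]
 [-3.000e-04 -1.000e+00 -1.200e-03  1.621e-01]
 [ 0.000e+00  0.000e+00  0.000e+00  1.000e+00]]
```

View pics/c9.png

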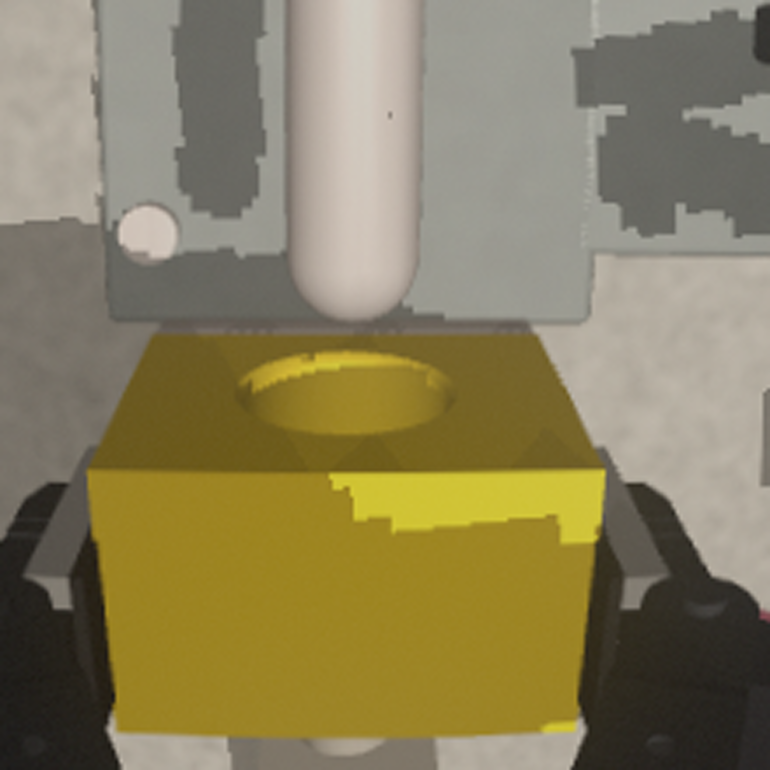

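View pics/c10.png

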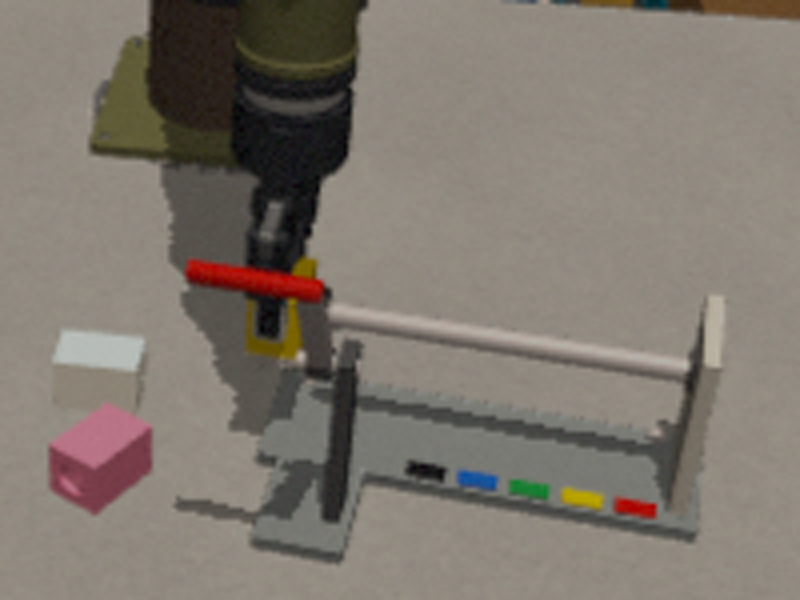

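```bash
python3 -m crank '[[[0,0,0],[1,0,15],-1],[[0,0,0],[0,0,20],-1],[[0,0,0],[0,0,20],-1],[[0,0,0],[0,0,0],-1]]';python3 -m crank '[[[0,0,0],[0.2,0,45],-1],[[0,0,0],[0.2,0,45],-1],[[0,0,0],[0.2,0,45],-1],[[0,0,0],[0,0,34],-1],[[0,0,0],[0,0,0],-1],[[0,0,0],[0,0,0],-1]]'
python3 - <<'E'
from h import *
im,T=shot('wrist','w10');print(T.round(4)); 
im,T=shot('scene','s10'); crop(im,280,120,480,270,4,'c11')
E
```

```text
clock: 13.2
tool_pos: [0.4546, 0.151, 0.1621]
orientation: [0.707, -0.705, 0.032, -0.033]
wrist_force: [-0.2, -0.8, -2.8]
opening: 0.0551
clock: 13.95
tool_pos: [0.4711, 0.3142, 0.1616]
orientation: [-0.705, 0.707, -0.035, 0.034]
wrist_force: [0.1, -0.6, -2.9]
opening: 0.0554
[[ 9.952e-01 -1.000e-03  9.790e-02  4.711e-01]
 [-9.790e-02 -2.900e-03  9.952e-01  3.142e-01]
 [-7.000e-04 -1.000e+00 -3.000e-03  1.616e-01]
 [ 0.000e+00  0.000e+00  0.000e+00  1.000e+00]]
```

View pics/w10.png

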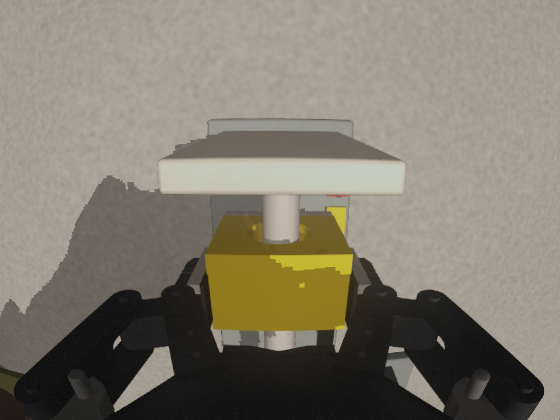

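View pics/c11.png

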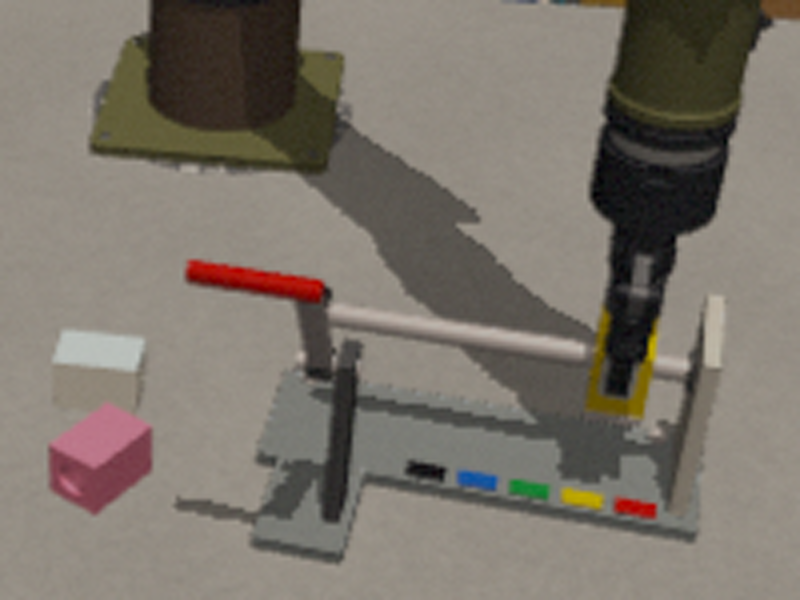

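```bash
python3 -m crank '[[[0,0,0],[0,4,0],-1],[[0,0,0],[0,0,0],1],[[0,0,0],[0,0,0],1],[[0,0,0],[0,0,0],1],[[0,0,0],[0,-50,0],1],[[0,0,0],[0,-60,0],1],[[0,0,0],[0,-60,0],1],[[0,0,0],[16,0,-54.4],1],[[0,0,0],[16,0,-54.4],1],[[0,0,0],[16,0,-54.4],1],[[0,0,0],[16,0,-54.4],1],[[0,0,0],[16,0,-54.4],1],[[0,0,0],[16,0,-54.4],1],[[0,0,0],[16,0,-54.4],1],[[0,0,0],[16,0,-54.4],1],[[0,0,0],[16,0,-54.4],1],[[0,-9,0],[0,0,0],1],[[0,-9,0],[0,0,0],1],[[0,0,0],[0,0,0],1]]'
python3 - <<'E'
from h import *
im,T=shot('wrist','w11');print(T.round(4)); 
hsv=cv2.cvtColor(im,cv2.COLOR_BGR2HSV);H,S,V=cv2.split(hsv)
print('B',face(im,T,(abs(H.astype(int)-110)<8)&(S>120)&(V>120),.054,(280,180)))
print('K',face(im,T,(V<70)&(S<90),.054,(424,158)))
im,T=shot('scene','s11'); crop(im,280,120,480,270,4,'c12')
E
```

```text
clock: 16.42
tool_pos: [0.567, -0.1855, 0.3279]
orientation: [0.703, -0.703, -0.076, 0.076]
wrist_force: [-0.1, -0.4, 0.7]
opening: 0.0853
[[ 9.770e-01 -1.000e-04 -2.134e-01  5.670e-01]
 [ 2.134e-01  5.000e-04  9.770e-01 -1.855e-01]
 [-0.000e+00 -1.000e+00  5.000e-04  3.279e-01]
 [ 0.000e+00  0.000e+00  0.000e+00  1.000e+00]]
B (array([ 566.5, -186.1]), 54.6, 34.3, 12.5, np.int32(1183))
K (array([ 926.5, -188.6]), 78.9, 7.3, -89.6, np.int32(171))
```

View pics/w11.png

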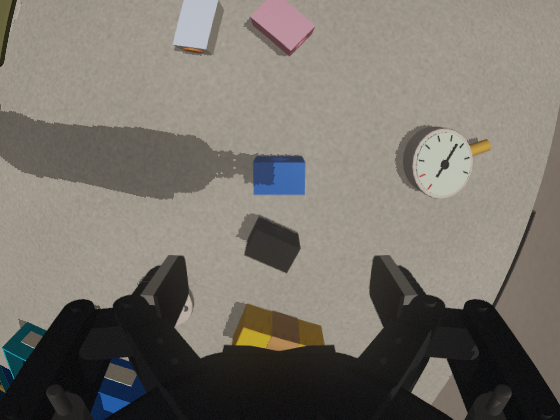

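View pics/c12.png

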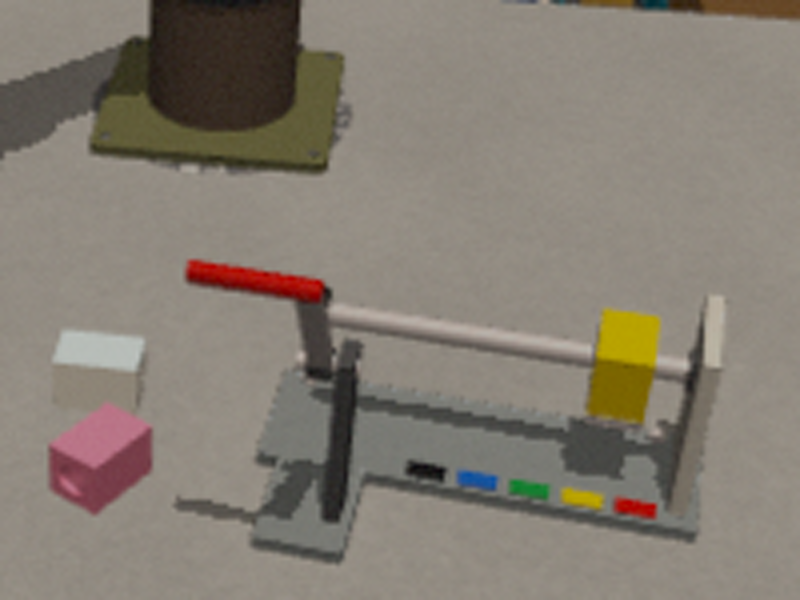

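```bash
python3 -m crank '[[[0,0,0],[-1,58,-1],1],[[0,0,0],[0,58,0],1],[[0,0,0],[0,58,0],1],[[0,0,0],[0,45,0],1],[[0,0,0],[0,19,0],1],[[0,0,0],[0,0,0],1],[[0,0,0],[0,0,0],-1],[[0,0,0],[0,0,0],-1],[[0,0,0],[0,0,0],-1],[[0,0,0],[0,0,0],-1],[[0,0,0],[0,0,0],-1]]'
python3 - <<'E'
from h import *
im,T=shot('wrist','w12');print(T.round(4));
E
```

```text
clock: 17.9
tool_pos: [0.5677, -0.187, 0.0922]
orientation: [-0.702, 0.703, 0.078, -0.075]
wrist_force: [-0.5, -0.0, 7.1]
opening: 0.0548
[[ 0.9767  0.0037 -0.2147  0.5677]
 [ 0.2147 -0.001   0.9767 -0.187 ]
 [ 0.0034 -1.     -0.0018  0.0922]
 [ 0.      0.      0.      1.    ]]
```

View pics/w12.png

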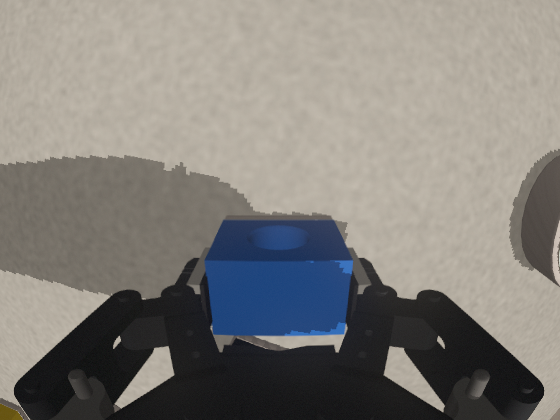

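```bash
python3 -m crank '[[[0,0,0],[0,-25,0],-1],[[0,0,0],[0,-50,0],-1],[[0,0,0],[0,-37,0],-1],[[0,9.1,0],[0,0,0],-1],[[0,9.1,0],[0,0,0],-1],[[0,0,0],[-20,0,30],-1],[[0,0,0],[-29.3,0,44.7],-1],[[0,0,0],[-29.3,0,44.7],-1],[[0,0,0],[-29.3,0,44.7],-1],[[0,0,0],[-29.3,0,44.7],-1],[[0,0,0],[-9.1,0,14.6],-1],[[0,0,0],[0,0,0],-1],[[0,0,0],[0,0,0],-1]]'
python3 - <<'E'
from h import *
im,T=shot('wrist','w13');print(T.round(4)); crop(im,180,0,400,340,2,'c13')
y=T[1,3]; print(.4528+.102*(y-.1443)+.0015-T[0,3])
E
```

```text
clock: 19.58
tool_pos: [0.4441, 0.0493, 0.2024]
orientation: [-0.706, 0.706, -0.036, 0.037]
wrist_force: [0.8, -0.2, -1.5]
opening: 0.0553
[[ 9.947e-01  1.500e-03  1.025e-01  4.441e-01]
 [-1.025e-01 -6.000e-04  9.947e-01  4.930e-02]
 [ 1.600e-03 -1.000e+00 -4.000e-04  2.024e-01]
 [ 0.000e+00  0.000e+00  0.000e+00  1.000e+00]]
0.0004763994115304926
```

View pics/c13.png

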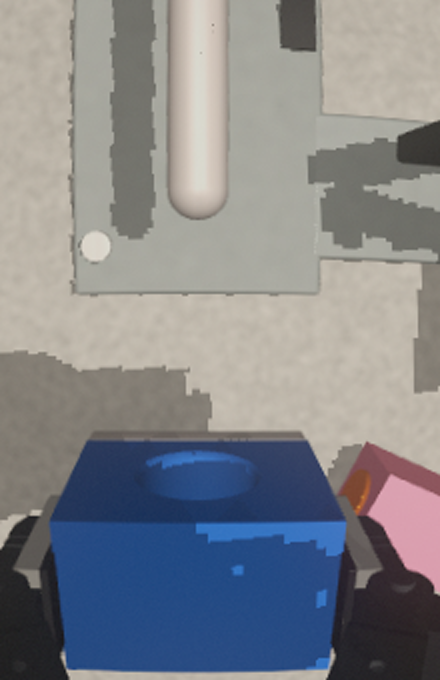

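```bash
python3 -m crank '[[[0,0,0],[0.5,40,0],-1],[[0,0,0],[0,0,35],-1],[[0,0,0],[0,0,0],-1],[[0,0,0],[0,0,20],-1],[[0,0,0],[0,0,20],-1],[[0,0,0],[0,0,0],-1]]'
python3 - <<'E'
from h import *
im,T=shot('wrist','w14');print(T.round(4)); crop(im,180,120,400,340,3,'c14')
E
```

```text
clock: 20.38
tool_pos: [0.4522, 0.1251, 0.1622]
orientation: [0.707, -0.706, 0.035, -0.036]
wrist_force: [1.0, -0.2, -1.6]
opening: 0.0555
[[ 9.950e-01  1.500e-03  1.002e-01  4.522e-01]
 [-1.002e-01  8.000e-04  9.950e-01  1.251e-01]
 [ 1.500e-03 -1.000e+00  9.000e-04  1.622e-01]
 [ 0.000e+00  0.000e+00  0.000e+00  1.000e+00]]
```

View pics/c14.png

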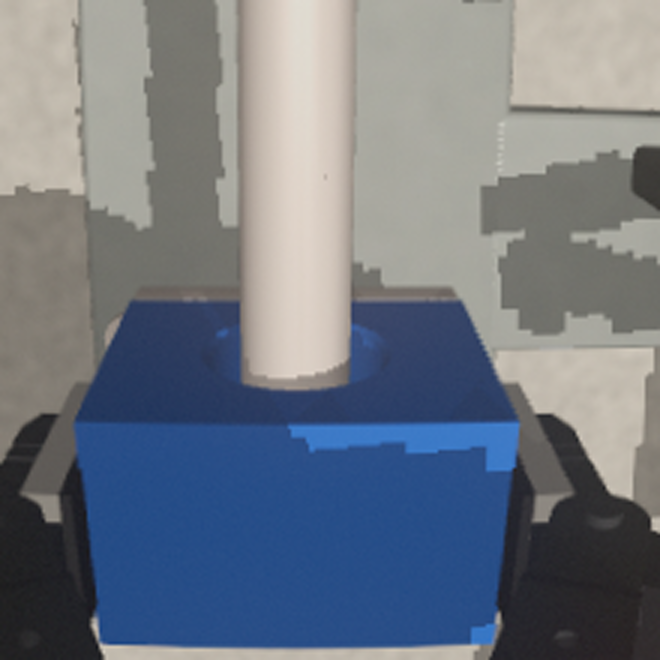

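Entering cleanly. Slide on, release, go to the black block.

```bash
python3 -m crank '[[[0,0,0],[0.2,0,49],-1],[[0,0,0],[0.2,0,49],-1],[[0,0,0],[0.2,0,49],-1],[[0,0,0],[0,0,0],-1],[[0,0,0],[0,4,0],-1],[[0,0,0],[0,0,0],1],[[0,0,0],[0,0,0],1],[[0,0,0],[0,0,0],1],[[0,0,0],[0,-50,0],1],[[0,0,0],[0,-60,0],1],[[0,0,0],[0,-60,0],1],[[0,0,0],[0,0,0],1]]'
python3 - <<'E'
from h import *
im,T=shot('wrist','w15');print(T.round(4))
im,T=shot('scene','s15'); crop(im,180,120,480,270,2.6,'c15')
E
```

```text
clock: 21.92
tool_pos: [0.4688, 0.2723, 0.3329]
orientation: [0.708, -0.704, 0.033, -0.039]
wrist_force: [-0.6, 0.3, 0.1]
opening: 0.0852
[[ 0.9948  0.0089  0.1013  0.4688]
 [-0.1013  0.0058  0.9948  0.2723]
 [ 0.0083 -0.9999  0.0067  0.3329]
 [ 0.      0.      0.      1.    ]]
```

View pics/w15.png

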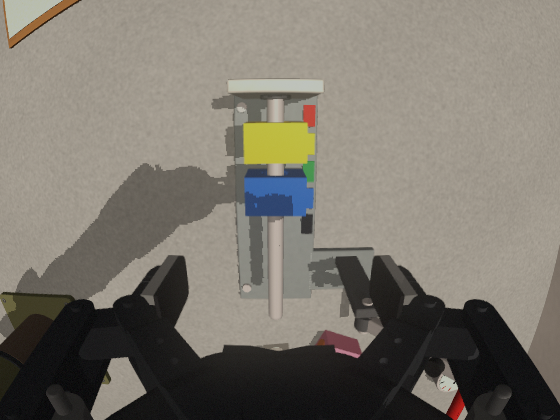

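View pics/c15.png

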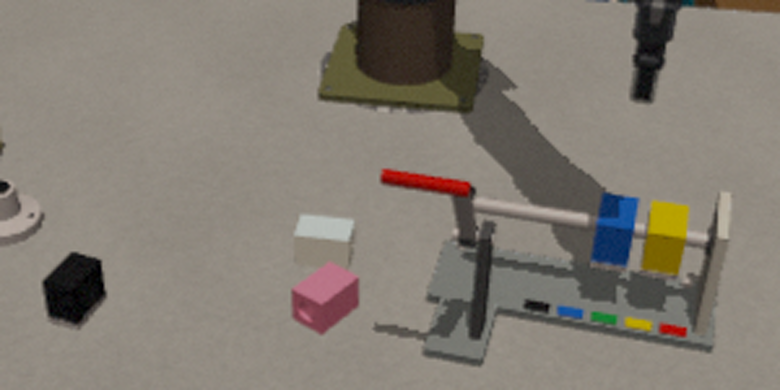

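```bash
python3 -m crank '[[[0,0,0],[16.2,0,-40],1],[[0,0,0],[16.2,0,-55],1],[[0,0,0],[16.2,0,-55],1],[[0,0,0],[16.2,0,-55],1],[[0,0,0],[16.2,0,-55],1],[[0,0,0],[16.2,0,-55],1],[[0,0,0],[16.2,0,-55],1],[[0,0,0],[16.2,0,-55],1],[[0,0,0],[16.2,0,-55],1],[[0,0,0],[16.2,0,-51],1],[[0,7.2,0],[0,40,0],1],[[0,0,0],[0,20,0],1],[[0,0,0],[0,0,0],1]]'
python3 - <<'E'
from h import *
im,T=shot('wrist','w16');print(T.round(4)); crop(im,180,100,380,300,4,'c16')
E
```

```text
clock: 23.65
tool_pos: [0.5725, -0.2726, 0.2643]
orientation: [0.703, -0.702, 0.083, -0.077]
wrist_force: [0.3, -0.5, 0.6]
opening: 0.0855
[[ 0.9745 -0.0075  0.2242  0.5725]
 [-0.2242  0.003   0.9745 -0.2726]
 [-0.008  -1.      0.0012  0.2643]
 [ 0.      0.      0.      1.    ]]
```

View pics/c16.png

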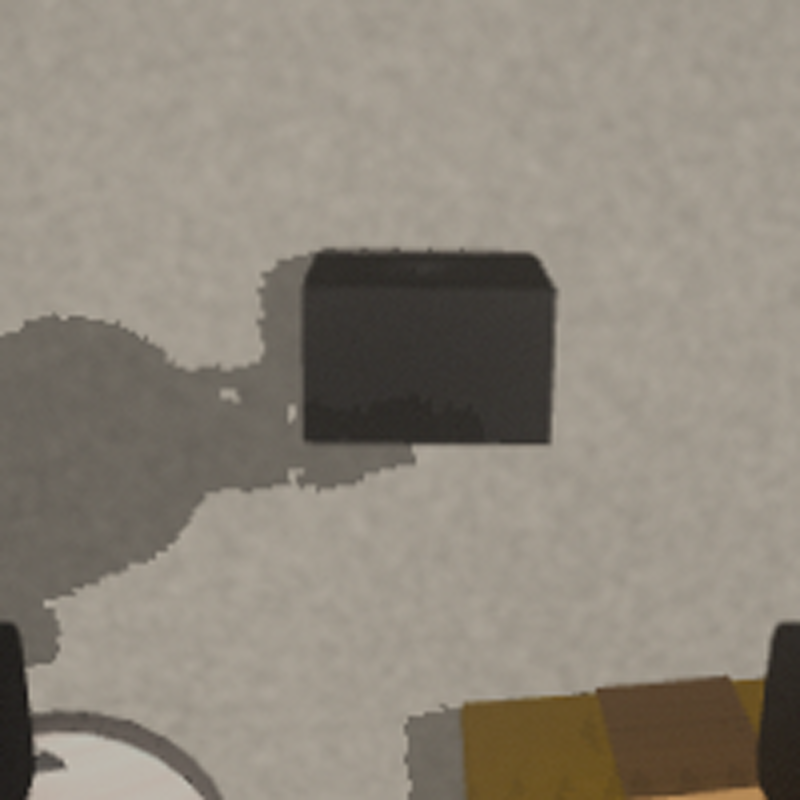

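Run:
```python
from h import *
T=np.load('pics/w16.npy')
uv=np.array([(303,288),(556,290),(551,443),(305,441)])/4+[180,100]
w=onz('wrist',uv,.054,T)*1000; print(w.round(1)); c=w.mean(0); d=w[1]-w[0]; print(c,np.degrees(np.arctan2(d[1],d[0])),np.linalg.norm(w[1]-w[0]),np.linalg.norm(w[2]-w[1]))
print('tool delta',T[:3,:3].T@(c/1000-T[:3,3]))
```

```text
[[ 554.3 -250.3   54. ]
 [ 608.4 -262.9   54. ]
 [ 600.5 -297.3   54. ]
 [ 546.3 -284.6   54. ]]
[ 577.36645507 -273.76853378   54.        ] -13.11538478039823 55.54056159715097 35.27205141812165
tool delta [ 0.00668257  0.21022085 -0.00026066]
```

```bash
python3 -m crank '[[[0,0,0],[5.7,50,0],1],[[0,0,0],[0,58,0],1],[[0,0,0],[0,46,0],1],[[0,0,0],[0,20,0],1],[[0,0,0],[0,0,0],1],[[0,0,0],[0,0,0],-1],[[0,0,0],[0,0,0],-1],[[0,0,0],[0,0,0],-1],[[0,0,0],[0,0,0],-1],[[0,0,0],[0,0,0],-1]]'
python3 - <<'E'
from h import *
im,T=shot('wrist','w17');print(T.round(4)); crop(im,160,180,400,360,3,'c17')
E
```

```text
clock: 24.95
tool_pos: [0.5812, -0.2753, 0.0964]
orientation: [-0.702, 0.703, -0.079, 0.081]
wrist_force: [-0.5, -0.5, 6.1]
opening: 0.055
[[ 9.744e-01  3.200e-03  2.248e-01  5.812e-01]
 [-2.248e-01 -1.600e-03  9.744e-01 -2.753e-01]
 [ 3.500e-03 -1.000e+00 -8.000e-04  9.640e-02]
 [ 0.000e+00  0.000e+00  0.000e+00  1.000e+00]]
```

View pics/c17.png

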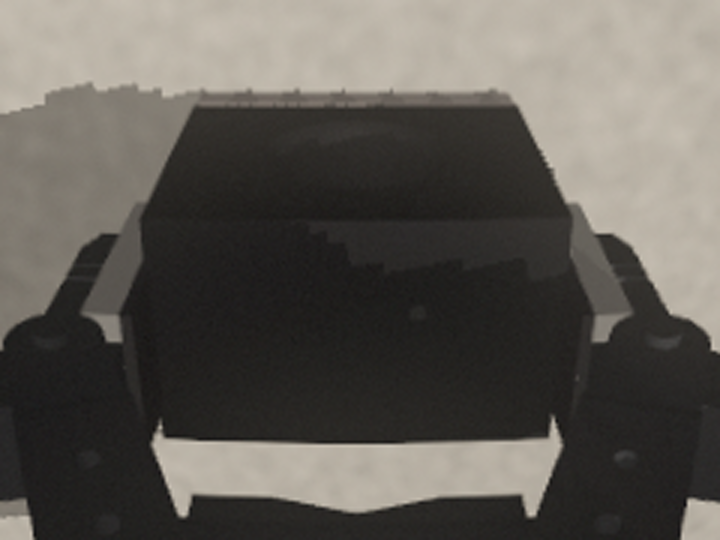

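```bash
cat >> h.py <<'E'
def toolpt(uv,ty):
    p,d=ray('wrist',uv,np.eye(4)); return (p+d*((ty-p[1])/d[:,1])[:,None])*1000
E
python3 - <<'E'
from h import *
print(toolpt(np.array([(142,218),(571,218),(550,438),(163,438)])/3+[160,180],.0424).round(1))
print(toolpt(np.array([(195,94),(513,94)])/3+[160,180],.0964).round(1))
E
```

```text
[[-28.5  42.4  18.9]
 [ 26.6  42.4  19. ]
 [ 27.1  42.4 -16.7]
 [-28.9  42.4 -16.8]]
[[-30.   96.4  18.2]
 [ 27.3  96.4  18.3]]
```

```bash
python3 -m crank '[[[0,0,0],[0,-25,0],-1],[[0,0,0],[0,-50,0],-1],[[0,0,0],[0,-37,0],-1],[[0,-7.2,0],[0,0,0],-1],[[0,0,0],[-18.1,0,32],-1],[[0,0,0],[-26,0,48],-1],[[0,0,0],[-26,0,48],-1],[[0,0,0],[-26,0,48],-1],[[0,0,0],[-26,0,48],-1],[[0,0,0],[-26,0,48],-1],[[0,0,0],[-20.5,0,38],-1],[[0,0,0],[0,0,0],-1],[[0,0,0],[0,0,0],-1]]'
python3 - <<'E'
from h import *
im,T=shot('wrist','w18');print(T.round(4)); crop(im,180,0,400,340,2,'c18')
y=T[1,3]; print(.4528+.102*(y-.1443)+.0015-T[0,3])
E
```

```text
clock: 26.62
tool_pos: [0.4442, 0.0504, 0.2066]
orientation: [-0.706, 0.706, -0.035, 0.036]
wrist_force: [-0.5, -0.5, -2.3]
opening: 0.0548
[[ 9.949e-01  1.900e-03  1.007e-01  4.442e-01]
 [-1.007e-01 -2.000e-04  9.949e-01  5.040e-02]
 [ 1.900e-03 -1.000e+00  0.000e+00  2.066e-01]
 [ 0.000e+00  0.000e+00  0.000e+00  1.000e+00]]
0.0005615940594328461
```

View pics/c18.png

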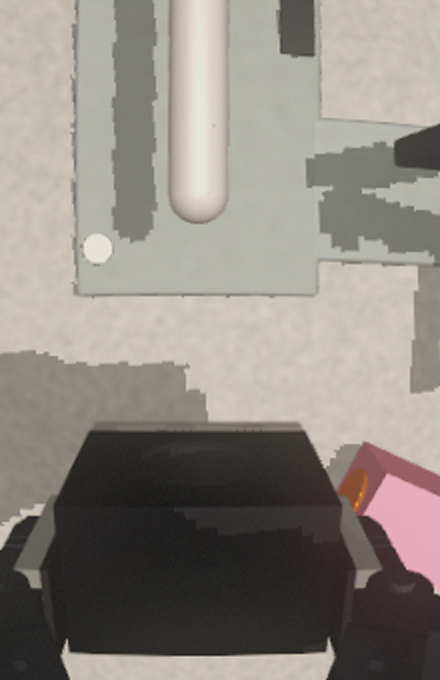

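```bash
python3 -m crank '[[[0,0,0],[0.8,40,0],-1],[[0,0,0],[0,0,35],-1],[[0,0,0],[0,0,0],-1],[[0,0,0],[0,0,20],-1],[[0,0,0],[0,0,20],-1],[[0,0,0],[0,0,0],-1]]'
python3 - <<'E'
from h import *
im,T=shot('wrist','w19');print(T.round(4)); crop(im,180,120,400,340,3,'c19')
E
```

```text
clock: 27.42
tool_pos: [0.4528, 0.1254, 0.1663]
orientation: [0.707, -0.706, 0.035, -0.036]
wrist_force: [0.2, 0.3, -1.1]
opening: 0.0551
[[ 9.950e-01  1.800e-03  1.003e-01  4.528e-01]
 [-1.003e-01  8.000e-04  9.950e-01  1.254e-01]
 [ 1.700e-03 -1.000e+00  1.000e-03  1.663e-01]
 [ 0.000e+00  0.000e+00  0.000e+00  1.000e+00]]
```

View pics/c19.png

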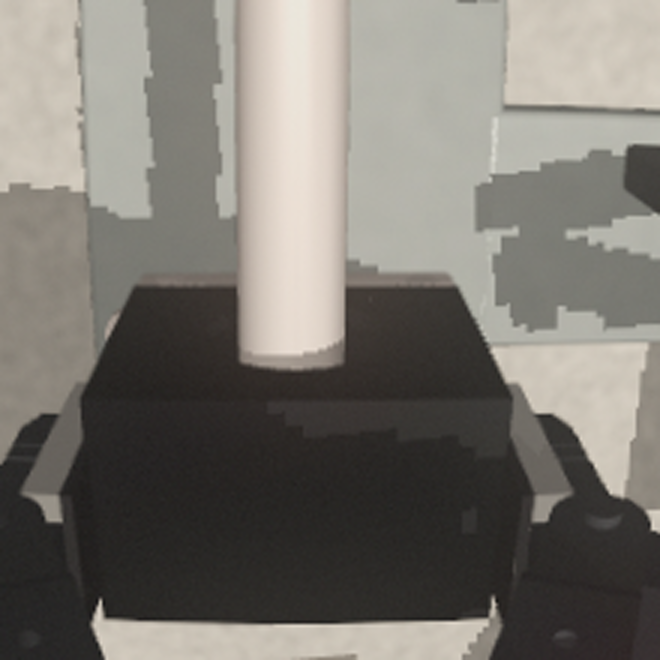

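```bash
python3 -m crank '[[[0,0,0],[0.1,0,50],-1],[[0,0,0],[0.1,0,50],-1],[[0,0,0],[0,0,0],-1],[[0,0,0],[0,4,0],-1],[[0,0,0],[0,0,0],1],[[0,0,0],[0,0,0],1],[[0,0,0],[0,0,0],1],[[0,0,0],[0,-50,0],1],[[0,0,0],[0,-60,0],1],[[0,0,0],[0,-60,0],1],[[0,0,0],[0,0,0],1]]'
python3 - <<'E'
from h import *
im,T=shot('wrist','w20');print(T.round(4))
im,T=shot('scene','s20'); crop(im,180,120,480,270,2.6,'c20')
E
```

```text
clock: 28.85
tool_pos: [0.4643, 0.2254, 0.3366]
orientation: [0.708, -0.704, 0.033, -0.039]
wrist_force: [0.1, -0.2, -0.5]
opening: 0.0851
[[ 0.9948  0.0092  0.1012  0.4643]
 [-0.1013  0.0051  0.9948  0.2254]
 [ 0.0086 -0.9999  0.006   0.3366]
 [ 0.      0.      0.      1.    ]]
```

View pics/w20.png

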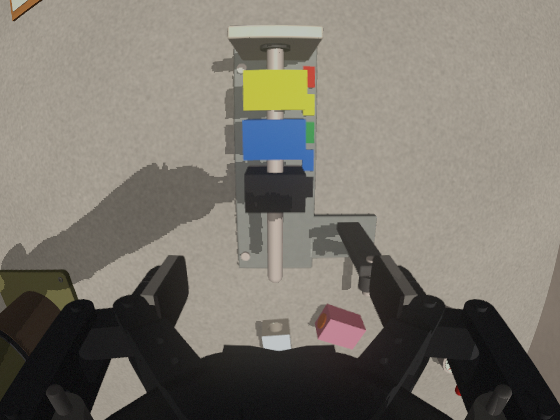

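View pics/c20.png

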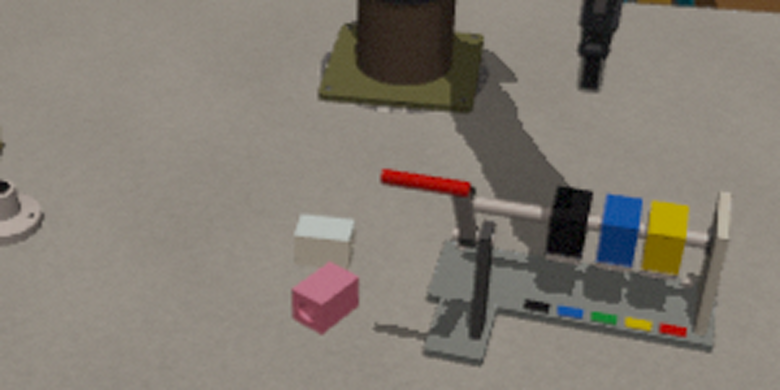

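```bash
python3 -m crank '[[[0,0,0],[0,0,-52],0.38],[[0,0,0],[0,0,-52],0.38],[[0,0,0],[0,20,-52],0.38],[[0,0,0],[0,30,-52],0.38],[[0,0,0],[-1.6,30,-53],0.38],[[0,0,0],[0,0,0],0.38],[[0,0,0],[0,0,0],0.38]]'
python3 - <<'E'
from h import *
im,T=shot('wrist','w21');print(T.round(4)); crop(im,200,80,420,280,3.5,'c21')
E
```

```text
clock: 29.82
tool_pos: [0.4337, -0.0344, 0.2511]
orientation: [0.706, -0.706, 0.037, -0.035]
wrist_force: [0.6, 0.0, -0.4]
opening: 0.0588
[[ 9.949e-01 -2.400e-03  1.007e-01  4.337e-01]
 [-1.007e-01  5.000e-04  9.949e-01 -3.440e-02]
 [-2.500e-03 -1.000e+00  3.000e-04  2.511e-01]
 [ 0.000e+00  0.000e+00  0.000e+00  1.000e+00]]
```

View pics/c21.png

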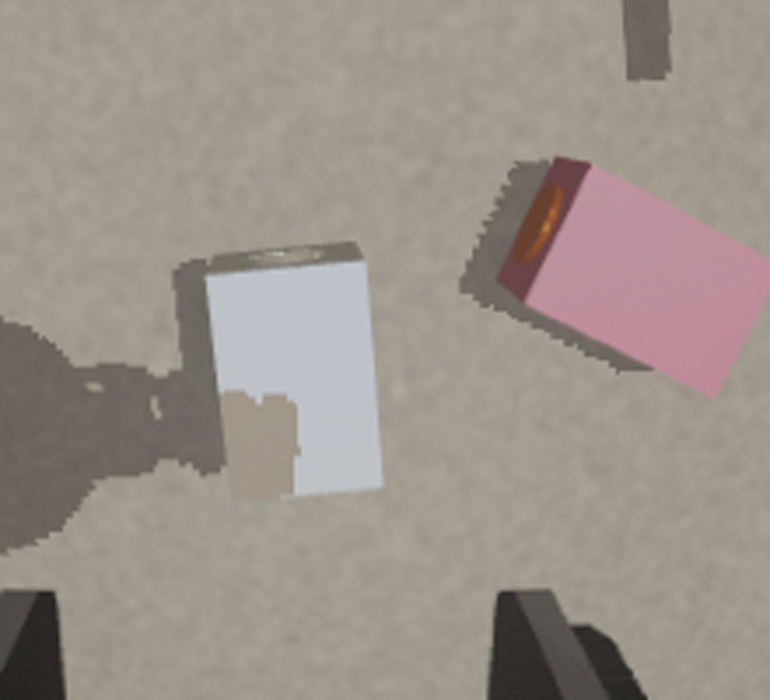

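Cap (white, bore towards the plate) at crop corners (206,275),(366,262),(382,488),(231,498); pink look-alike is to the right and will be left.

Run:
```python
from h import *
T=np.load('pics/w21.npy')
uv=np.array([(206,275),(366,262),(382,488),(231,498)])/3.5+[200,80]
w=onz('wrist',uv,.04,T)*1000; print(w.round(1)); c=w.mean(0); d=w[1]-w[0]+w[2]-w[3]; e=w[0]-w[3]+w[1]-w[2]; print(c,np.degrees(np.arctan2(d[1],d[0])),np.degrees(np.arctan2(-e[0],e[1])),np.linalg.norm(w[1]-w[0]),np.linalg.norm(w[2]-w[1]))
uv=np.array([(526,300),(500,282),(715,398)])/3.5+[200,80]
print('pink',(onz('wrist',uv,.04,T)*1000).round(1))
```

```text
[[418.   -3.2  40. ]
 [457.9  -3.8  40. ]
 [457.4 -63.4  40. ]
 [417.8 -62.3  40. ]]
[437.79615732 -33.19624915  40.        ] -1.2622141479603475 -0.3210277109068352 39.91503672247658 59.59719787336802
pink [[497.8 -17.   40. ]
 [491.4 -11.8  40. ]
 [549.4 -47.6  40. ]]
```

```bash
python3 -m crank '[[[0,-5,0],[0,0,0],0.38],[[0,0,0],[4.1,50,1.3],0.38],[[0,0,0],[0,58,0],0.38],[[0,0,0],[0,44,0],0.38],[[0,0,0],[0,15,0],0.38],[[0,0,0],[0,0,0],0.38],[[0,0,0],[0,0,0],-1],[[0,0,0],[0,0,0],-1],[[0,0,0],[0,0,0],-1],[[0,0,0],[0,0,0],-1],[[0,0,0],[0,0,0],-1]]'
python3 - <<'E'
from h import *
im,T=shot('wrist','w22');print(T.round(4)); crop(im,160,180,400,360,3,'c22')
E
```

```text
clock: 31.25
tool_pos: [0.4474, -0.0338, 0.0927]
orientation: [0.708, -0.707, 0.009, 0.0]
wrist_force: [-1.7, 1.3, 7.7]
opening: 0.0386
[[ 0.9998 -0.0131  0.0129  0.4474]
 [-0.0129  0.0016  0.9999 -0.0338]
 [-0.0132 -0.9999  0.0015  0.0927]
 [ 0.      0.      0.      1.    ]]
```

View pics/c22.png

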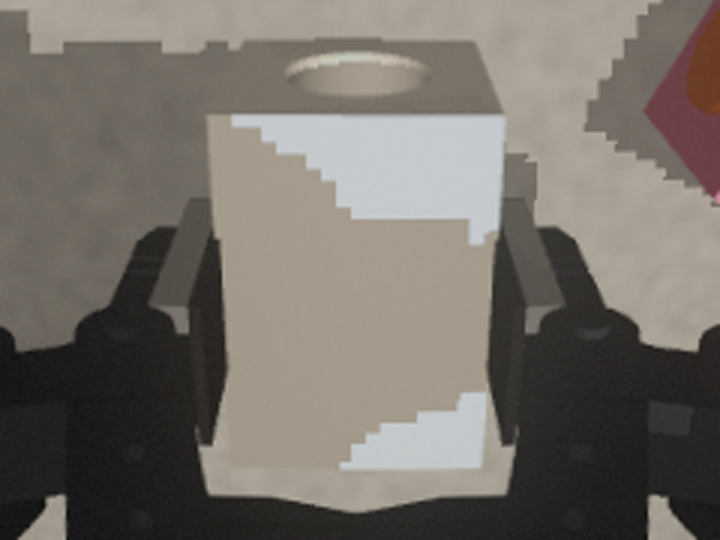

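Run:
```python
from h import *
o=robot.get_obs(); print(o['joint_pos'].round(3),o['opening'])
t=.0927-.04
print(toolpt(np.array([(208,115),(505,115),(483,468),(231,468)])/3+[160,180],t).round(1))
```

```text
[-0.014  0.897 -0.019  2.217  0.307  0.043 -0.346] 0.03874121923196342
[[-20.8  52.7  29.7]
 [ 18.9  52.7  29.8]
 [ 19.4  52.7 -30.3]
 [-20.9  52.7 -30.4]]
```

```bash
python3 -m crank '[[[0,0,0],[0,-25,0],-1],[[0,0,0],[0,-45,0],-1],[[0,0,0],[0,-50,0],-1],[[0,0,0],[0,0,0],-1],[[0,0,0],[0,0,0],-1]]'
python3 - <<'E'
from h import *
im,T=shot('wrist','w23');print(T.round(4)); crop(im,160,180,400,360,3,'c23')
o=robot.get_obs(); print(o['joint_pos'].round(3),o['opening'])
E
```

```text
clock: 31.92
tool_pos: [0.4487, -0.0345, 0.2116]
orientation: [0.707, -0.707, 0.01, 0.0]
wrist_force: [-0.7, -0.1, 0.0]
opening: 0.0387
[[ 9.998e-01 -1.460e-02  1.380e-02  4.487e-01]
 [-1.380e-02  1.100e-03  9.999e-01 -3.450e-02]
 [-1.460e-02 -9.999e-01  9.000e-04  2.116e-01]
 [ 0.000e+00  0.000e+00  0.000e+00  1.000e+00]]
[ 0.08   0.644 -0.164  2.157  0.267  0.375 -0.317] 0.038635042221895836
```

View pics/c23.png

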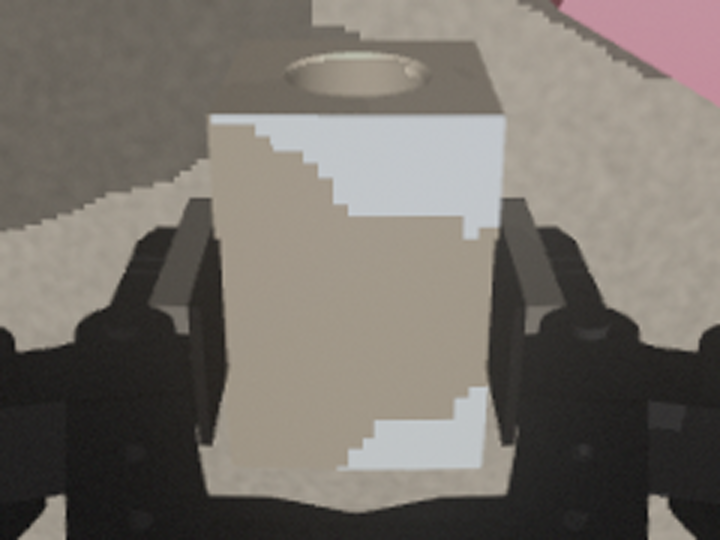

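```bash
python3 -m crank '[[[0,5,0],[0,0,0],-1],[[0,0,0],[-5.3,0,34],-1],[[0,0,0],[-6,0,30],-1],[[0,0,0],[0,0,0],-1],[[0,0,0],[0,0,0],-1]]'
python3 - <<'E'
from h import *
im,T=shot('wrist','w24');print(T.round(4)); crop(im,180,0,400,340,2,'c24')
y=T[1,3]; print(.4538+.102*(y-.1443)+.0018-T[0,3])
E
```

```text
clock: 32.6
tool_pos: [0.4435, 0.0298, 0.2108]
orientation: [-0.706, 0.706, -0.042, 0.03]
wrist_force: [-0.1, 0.0, -0.7]
opening: 0.0388
[[ 9.948e-01 -1.730e-02  1.007e-01  4.435e-01]
 [-1.007e-01  1.000e-04  9.949e-01  2.980e-02]
 [-1.720e-02 -9.999e-01 -1.700e-03  2.108e-01]
 [ 0.000e+00  0.000e+00  0.000e+00  1.000e+00]]
0.00037731418928260707
```

View pics/c24.png

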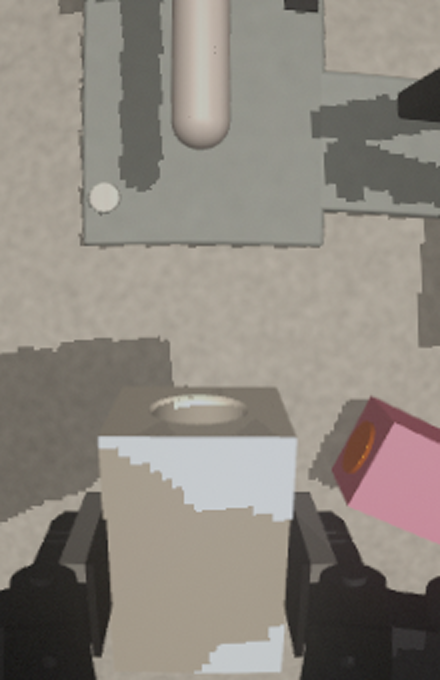

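```bash
python3 -m crank '[[[0,0,0],[1,38.2,0],-1],[[0,0,0],[0,0,30],-1],[[0,0,0],[0,0,25],-1],[[0,0,0],[0,0,0],-1],[[0,0,0],[0,0,0],-1]]'
python3 - <<'E'
from h import *
im,T=shot('wrist','w25');print(T.round(4)); crop(im,200,150,360,300,5,'c25')
c=T@np.array([-.0007,.0727,-.0003,1]);print('cap',c.round(4),'x err',.4538+.102*(c[1]-.1443)-c[0])
E
```

```text
clock: 33.28
tool_pos: [0.4499, 0.0834, 0.1733]
orientation: [-0.706, 0.707, -0.042, 0.031]
wrist_force: [-0.6, -1.0, -0.2]
opening: 0.0388
[[ 9.946e-01 -1.570e-02  1.025e-01  4.499e-01]
 [-1.026e-01 -3.000e-04  9.947e-01  8.340e-02]
 [-1.560e-02 -9.999e-01 -1.900e-03  1.733e-01]
 [ 0.000e+00  0.000e+00  0.000e+00  1.000e+00]]
cap [0.448  0.0831 0.1006 1.    ] x err -0.00043480891222341667
```

View pics/c25.png

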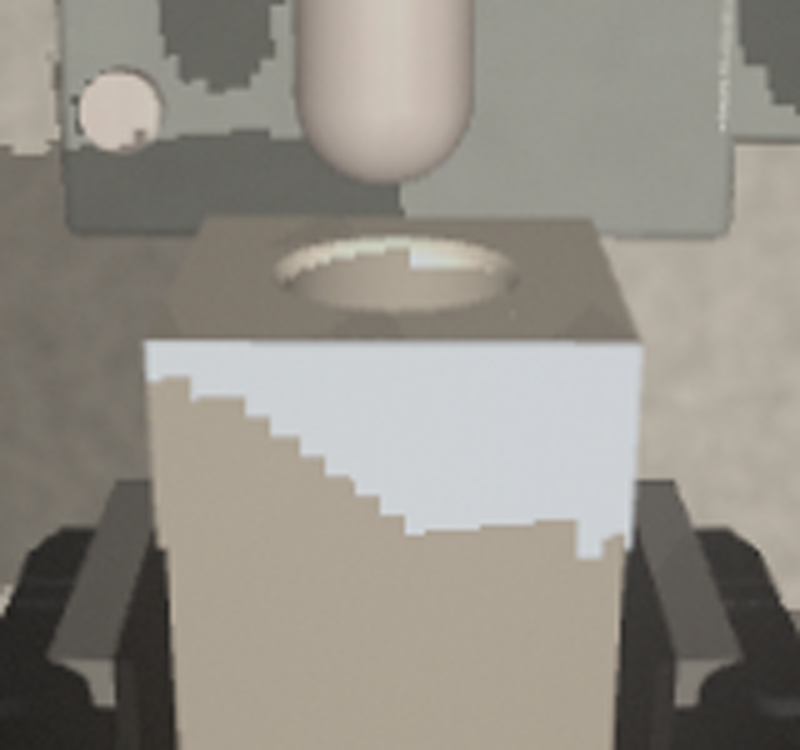

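```bash
python3 -m crank '[[[0,0,0],[-1,0,5],-1],[[0,0,0],[0,0,8],-1],[[0,0,0],[0,0,8],-1],[[0,0,0],[0,0,0],-1]]'
python3 - <<'E'
from h import *
im,T=shot('wrist','w26');print(T.round(4)); crop(im,200,150,360,300,5,'c26')
E
```

```text
clock: 33.83
tool_pos: [0.4514, 0.1072, 0.1735]
orientation: [0.707, -0.706, 0.04, -0.03]
wrist_force: [0.9, 0.2, -0.4]
opening: 0.0385
[[ 9.950e-01 -1.440e-02  9.880e-02  4.514e-01]
 [-9.870e-02  1.800e-03  9.951e-01  1.072e-01]
 [-1.450e-02 -9.999e-01  4.000e-04  1.735e-01]
 [ 0.000e+00  0.000e+00  0.000e+00  1.000e+00]]
```

View pics/c26.png

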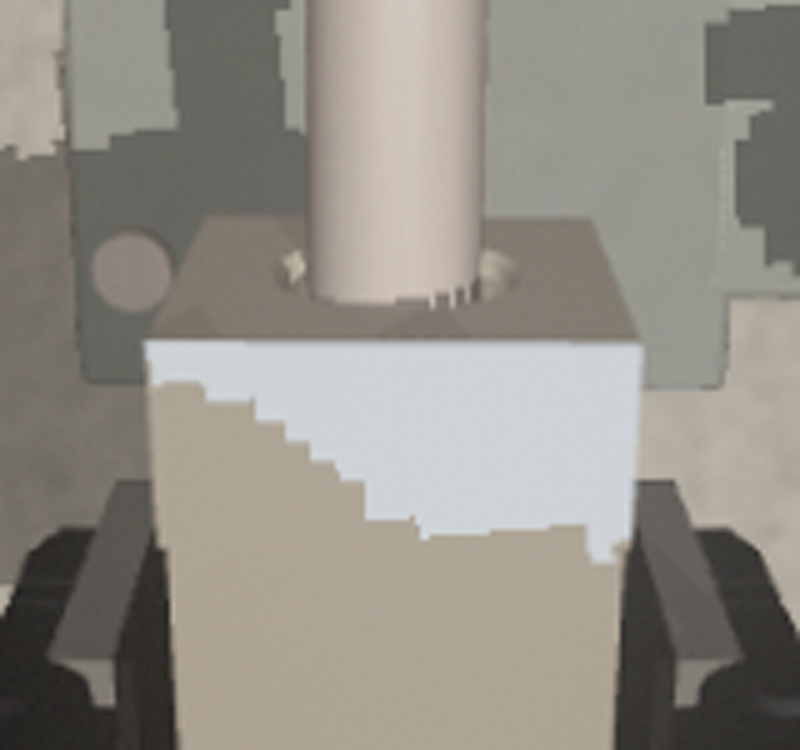

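```bash
python3 -m crank '[[[0,0,0],[0,0,8],-1],[[0,0,0],[0,0,8],-1],[[0,0,0],[0,0,6],-1],[[0,0,0],[0,0,0],-1]]'; python3 -m crank '[[[0,0,0],[0,0,4],-1],[[0,0,0],[0,0,3],-1],[[0,0,0],[0,0,0],-1]]'; python3 -m crank '[[[0,0,0],[0,0,3],-1],[[0,0,0],[0,0,0],-1],[[0,0,0],[0,0,0],-1]]'
```

```text
clock: 34.38
tool_pos: [0.4535, 0.1287, 0.1735]
orientation: [0.707, -0.706, 0.04, -0.03]
wrist_force: [-0.4, -0.3, -0.9]
opening: 0.0383
clock: 34.75
tool_pos: [0.4542, 0.1352, 0.1735]
orientation: [0.706, -0.706, 0.041, -0.03]
wrist_force: [-0.5, 0.6, -1.3]
opening: 0.0382
clock: 35.12
tool_pos: [0.4543, 0.1368, 0.1734]
orientation: [-0.706, 0.707, -0.042, 0.03]
wrist_force: [0.8, -4.7, -0.7]
opening: 0.0392
```

```bash
python3 -m crank '[[[0,0,0],[0,0,2],-1],[[0,0,0],[0,0,0],-1]]'; python3 -m crank '[[[0,0,0],[0,0,2],-1],[[0,0,0],[0,0,0],-1],[[0,0,0],[0,0,0],-1]]'
python3 - <<'E'
from h import *
im,T=shot('wrist','w27');print(T.round(4)); 
print(toolpt(np.array([(208,115),(505,115),(483,468),(231,468)])/3+[160,180],.0527).round(1)[0])
E
```

```text
clock: 35.38
tool_pos: [0.4543, 0.1372, 0.1733]
orientation: [-0.705, 0.707, -0.042, 0.031]
wrist_force: [0.5, -7.6, 0.2]
opening: 0.0388
clock: 35.75
tool_pos: [0.4544, 0.1375, 0.1733]
orientation: [-0.704, 0.708, -0.043, 0.031]
wrist_force: [1.2, -11.4, -0.0]
opening: 0.039
[[ 0.9943 -0.0174  0.1048  0.4544]
 [-0.1049 -0.0051  0.9945  0.1375]
 [-0.0167 -0.9998 -0.0069  0.1733]
 [ 0.      0.      0.      1.    ]]
[-20.8  52.7  29.6]
```

View pics/w27.png

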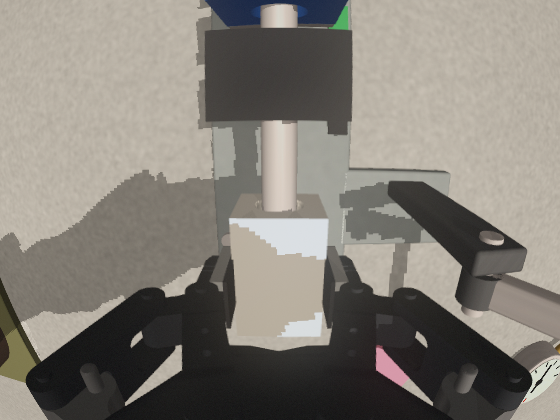

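```bash
python3 -m crank '[[[0,0,0],[0,2,-3],-1],[[0,0,0],[0,0,0],-1],[[0,0,0],[0,0,0],0.3],[[0,0,0],[0,0,0],0.3],[[0,0,0],[0,0,0],0.3],[[0,0,0],[0,0,0],0.3]]'; python3 -m crank '[[[0,0,0],[0,-30,0],0.3],[[0,0,0],[0,-50,0],0.3],[[0,0,0],[0,-50,0],0.3],[[0,0,0],[0,0,0],0.3],[[0,0,0],[0,0,0],0.3]]';  python3 - <<'E'
from h import *
im,T=shot('wrist','w28');print(T.round(4)); 
im,T=shot('scene','s28'); crop(im,280,120,480,270,4,'c28')
E
```

```text
clock: 36.55
tool_pos: [0.4546, 0.1394, 0.1715]
orientation: [0.707, -0.706, 0.041, -0.03]
wrist_force: [0.1, -0.6, 0.9]
opening: 0.0556
clock: 37.17
tool_pos: [0.456, 0.1386, 0.3012]
orientation: [0.706, -0.706, 0.041, -0.03]
wrist_force: [-0.3, 0.5, -0.5]
opening: 0.0555
[[ 9.948e-01 -1.540e-02  1.004e-01  4.560e-01]
 [-1.004e-01  9.000e-04  9.949e-01  1.386e-01]
 [-1.540e-02 -9.999e-01 -6.000e-04  3.012e-01]
 [ 0.000e+00  0.000e+00  0.000e+00  1.000e+00]]
```

View pics/w28.png

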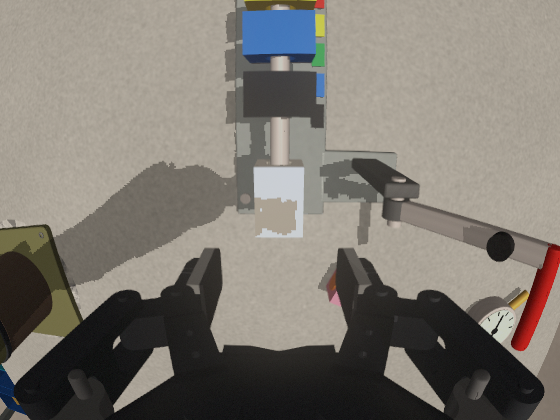

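View pics/c28.png

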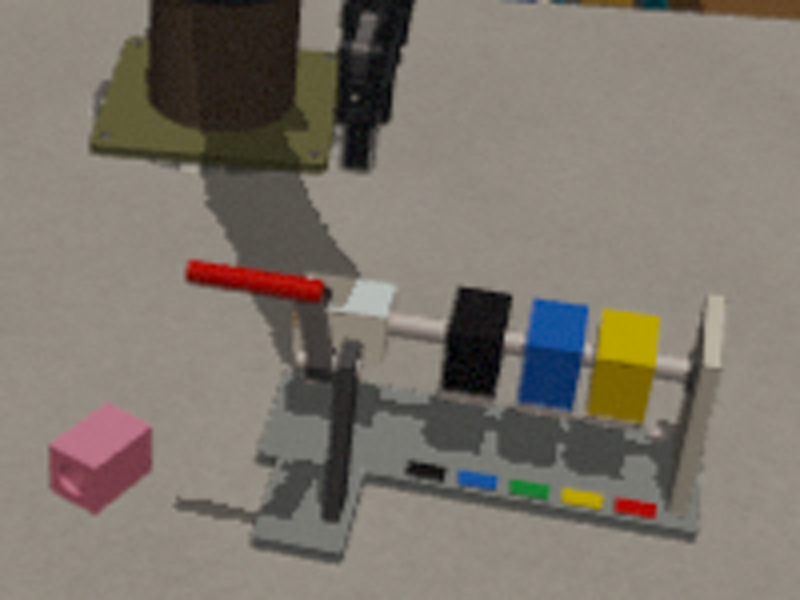

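Run:
```python
from h import *
im=cv2.imread('pics/w28.png');T=np.load('pics/w28.npy')
crop(im,230,150,330,250,7,'c29')
uv=[(254,167),(303,166),(303,237),(257,238)]
w=onz('wrist',uv,.1175,T)*1000;print(w.round(1),w.mean(0))
for a,b in((0,3),(1,2)):
    d=w[b]-w[a];print(np.degrees(np.arctan2(-d[0],-d[1])))
# bar
print((onz('wrist',[(552,250),(520,347)],.233,T)*1000).round(1))
```

```text
[[435.5 167.5 117.5]
 [474.1 164.6 117.5]
 [469.4 104.5 117.5]
 [430.7 107.2 117.5]] [452.43374081 135.94291388 117.5       ]
4.477222833030266
4.430320250934062
[[622.  124.2 233. ]
 [618.1  47.2 233. ]]
```

View pics/c29.png

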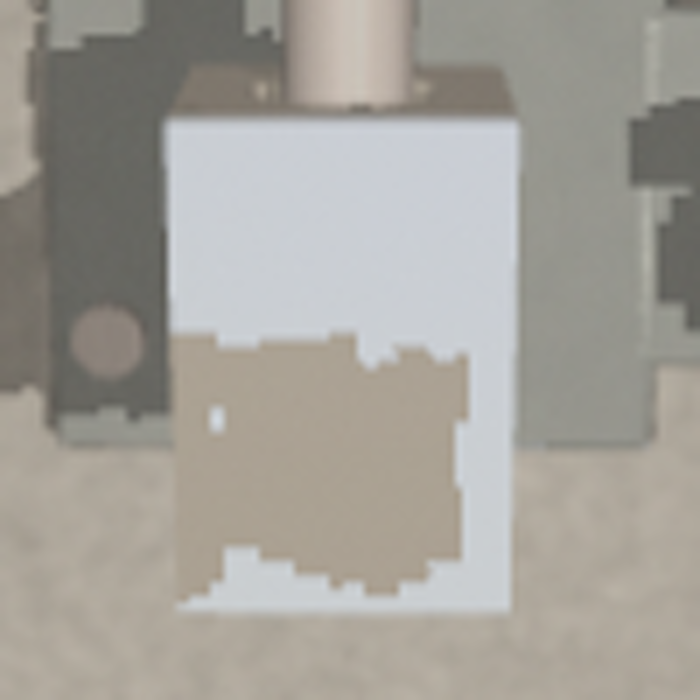

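```bash
python3 -m crank '[[[0,0,-0.9],[0,-30,0],0],[[0,0,0],[0,-30,-17.6],0],[[0,0,0],[56.4,0,-17.6],0],[[0,0,0],[56.4,0,-17.5],0],[[0,0,0],[56.4,0,0],0],[[0,0,0],[0,0,0],0],[[0,0,0],[0,0,0],0]]';  python3 - <<'E'
from h import *
im,T=shot('wrist','w30');print(T.round(4)); 
E
```

```text
clock: 38.15
tool_pos: [0.6188, 0.0696, 0.3597]
orientation: [-0.706, 0.707, -0.037, 0.034]
wrist_force: [-0.1, -0.3, -0.3]
opening: 0.0426
[[ 9.950e-01 -3.500e-03  1.000e-01  6.188e-01]
 [-1.000e-01 -7.000e-04  9.950e-01  6.960e-02]
 [-3.400e-03 -1.000e+00 -1.100e-03  3.597e-01]
 [ 0.000e+00  0.000e+00  0.000e+00  1.000e+00]]
```

View pics/w30.png

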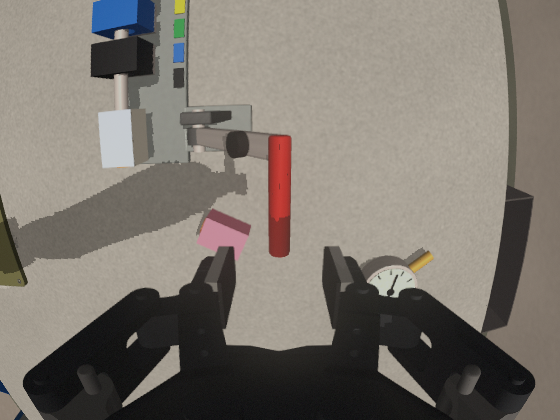

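```bash
python3 -m crank '[[[0,0,0],[0,50,0],0],[[0,0,0],[0,23,0],0],[[0,0,0],[0,0,0],0],[[0,0,0],[0,0,0],-1],[[0,0,0],[0,0,0],-1],[[0,0,0],[0,0,0],-1],[[0,0,0],[0,0,0],-1],[[0,0,0],[0,0,0],-1]]'; python3 -m crank '[[[0,0,0],[-11.4,-7.4,0],-1],[[0,0,0],[-20.5,-9.6,0],-1],[[0,0,0],[0,0,0],-1]]'
```

```text
clock: 39.2
tool_pos: [0.6189, 0.0698, 0.2904]
orientation: [0.706, -0.706, 0.036, -0.035]
wrist_force: [-5.4, 0.6, 4.8]
opening: 0.0116
clock: 39.58
tool_pos: [0.5891, 0.0728, 0.3079]
orientation: [0.706, -0.706, 0.033, -0.038]
wrist_force: [3.8, 0.3, 1.4]
opening: 0.0123
```

```bash
python3 -m crank '[[[0,0,0],[-21.9,-5.9,0],-1],[[0,0,0],[-22.6,-2,0],-1],[[0,0,0],[-22.6,2,0],-1],[[0,0,0],[-21.9,5.9,0],-1],[[0,0,0],[-20.5,9.6,0],-1],[[0,0,0],[0,0,0],-1]]'; python3 -m crank '[[[0,0,0],[-18.6,13,0],-1],[[0,0,0],[-16,16,0],-1],[[0,0,0],[-13,18.6,0],-1],[[0,0,0],[-9.6,20.5,0],-1],[[0,0,0],[0,0,0],-1]]'
```

```text
clock: 40.33
tool_pos: [0.4772, 0.0845, 0.2968]
orientation: [0.706, -0.706, 0.036, -0.034]
wrist_force: [-6.6, 2.2, 11.6]
opening: 0.0119
clock: 40.95
tool_pos: [0.4217, 0.0901, 0.2271]
orientation: [-0.706, 0.706, -0.036, 0.034]
wrist_force: [-0.6, 4.1, -3.4]
opening: 0.0115
```

```bash
python3 -m crank '[[[0,0,0],[-3.3,11,0],-1],[[0,0,0],[-2.6,10.9,0],-1],[[0,0,0],[-1.2,8,0],-1],[[0,0,0],[0,0,0],-1]]'
python3 - <<'E'
from h import *
im,T=shot('wrist','w31');print(T.round(4));
E
```

```text
clock: 41.45
tool_pos: [0.4147, 0.0908, 0.1978]
orientation: [-0.706, 0.706, -0.036, 0.034]
wrist_force: [-2.9, 4.5, -2.2]
opening: 0.0118
[[ 9.951e-01 -2.000e-03  9.890e-02  4.147e-01]
 [-9.890e-02 -1.000e-04  9.951e-01  9.080e-02]
 [-2.000e-03 -1.000e+00 -3.000e-04  1.978e-01]
 [ 0.000e+00  0.000e+00  0.000e+00  1.000e+00]]
```

View pics/w31.png

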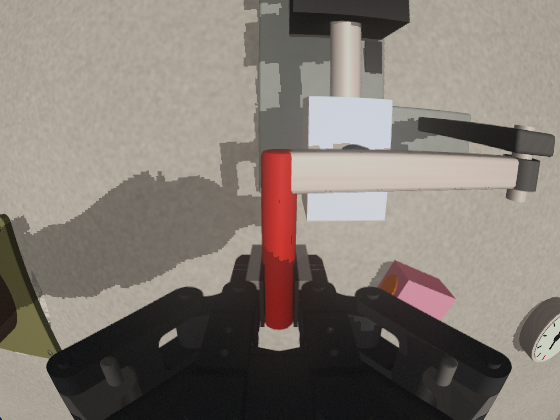

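```bash
python3 -m crank '[[[0,0,0],[0,5,0],-1],[[0,0,0],[0,0,0],-1],[[0,0,0],[0,0,0],0],[[0,0,0],[0,0,0],0],[[0,0,0],[0,0,0],0],[[0,0,0],[0,-30,0],0],[[0,0,0],[0,-50,0],0],[[0,0,0],[0,-50,0],0],[[0,0,0],[0,0,-60],0],[[0,0,0],[0,0,0],0],[[0,0,0],[0,0,0],0]]'
python3 - <<'E'
from h import *
im,T=shot('wrist','w32');print(T.round(4)); 
im,T=shot('scene','s32'); crop(im,280,120,480,270,4,'c32')
E
```

```text
clock: 42.88
tool_pos: [0.4092, 0.0301, 0.3229]
orientation: [-0.706, 0.706, -0.036, 0.036]
wrist_force: [0.2, 0.9, 0.1]
opening: 0.0425
[[ 9.948e-01  8.000e-04  1.018e-01  4.092e-01]
 [-1.018e-01 -3.000e-04  9.948e-01  3.010e-02]
 [ 8.000e-04 -1.000e+00 -2.000e-04  3.229e-01]
 [ 0.000e+00  0.000e+00  0.000e+00  1.000e+00]]
```

View pics/w32.png

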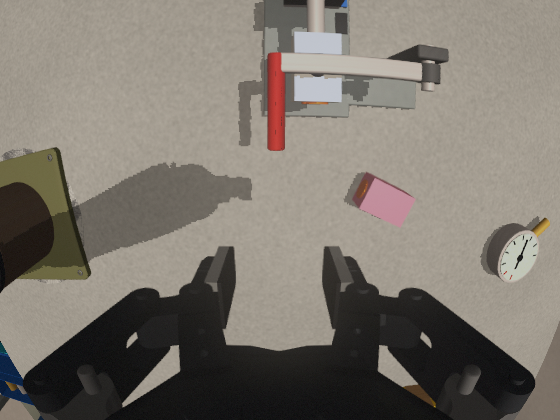

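View pics/c32.png

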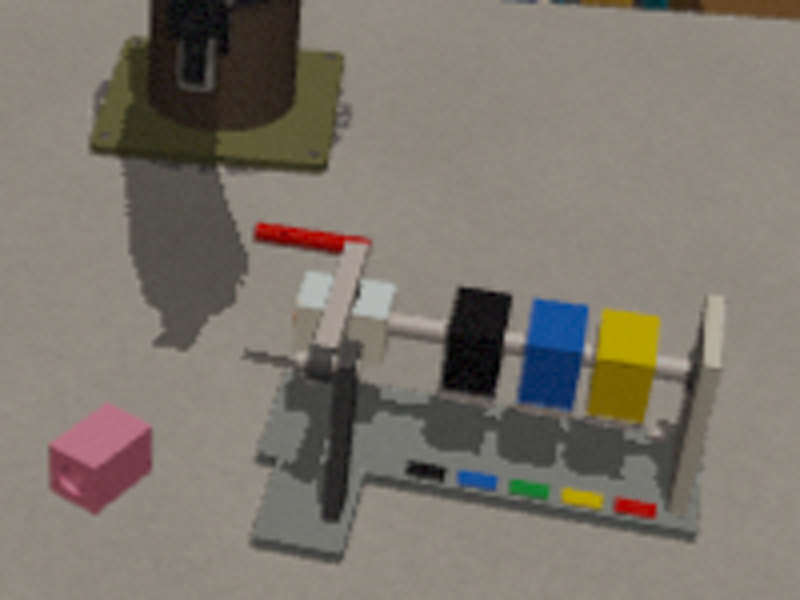

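```bash
python3 -m crank '[[[0,0,0],[0,0,-50],0],[[0,0,0],[0,0,-50],0],[[0,0,0],[0,0,0],0],[[0,0,0],[0,0,0],0],[[0,0,0],[0,0,0],0],[[0,0,0],[0,0,0],0],[[0,0,0],[0,0,0],0],[[0,0,0],[0,0,0],0]]'
python3 - <<'E'
from h import *
def cen(im):
    h=cv2.cvtColor(im,cv2.COLOR_BGR2HSV); m=((h[...,0]<8)|(h[...,0]>172))&(h[...,1]>150)&(h[...,2]>70); m=m.astype(np.uint8); m[:160]=0;m[195:]=0;m[:,:330]=0;m[:,380:]=0
    ys,xs=np.where(m); return xs.mean(),ys.mean(),len(xs)
p0=cen(cv2.imread('pics/scene0.png'));p1=cen(cv2.imread('pics/s32.png'));im,_=shot('scene','s33');p2=cen(im);print(p0,p1,p2)
# expected pixel for bar centre vs angle
tip=np.array([.4516,.1225]);d=np.array([-.1015,-.9948]);e=np.array([.9948,-.1015])
for a in(0,.02,.04,.06,.09):
    xy=tip+.024*d+(.095-.130*np.cos(a))*e
    print(a,proj('scene',[*xy,.128+.13*np.sin(a)]))
im=cv2.imread('pics/w32.png');T=np.load('pics/w32.npy')
uv=[(295,33),(341,33),(341,102),(296,101)];w=onz('wrist',uv,.1175,T)*1000;print(w.round(1),w.mean(0))
im,_=shot('top','t33'); crop(im,120,190,280,270,5,'c33')
E
```

```text
clock: 43.98
tool_pos: [0.3992, -0.069, 0.3229]
orientation: [-0.706, 0.706, -0.035, 0.036]
wrist_force: [0.1, 0.0, 0.0]
opening: 0.0426
(np.float64(355.3762376237624), np.float64(180.5148514851485), 101) (np.float64(355.4019607843137), np.float64(178.8921568627451), 102) (np.float64(355.38), np.float64(178.93), 100)
0 [[354.8791285  180.37625355]]
0.02 [[354.93896057 179.57570284]]
0.04 [[354.99525404 178.7835155 ]]
0.06 [[355.0479783  177.99996924]]
0.09 [[355.12030701 176.84145997]]
[[435.7 166.1 117.5]
 [474.4 163.9 117.5]
 [468.5 103.9 117.5]
 [430.7 107.6 117.5]] [452.33538194 135.36163471 117.5       ]
```

View pics/c33.png

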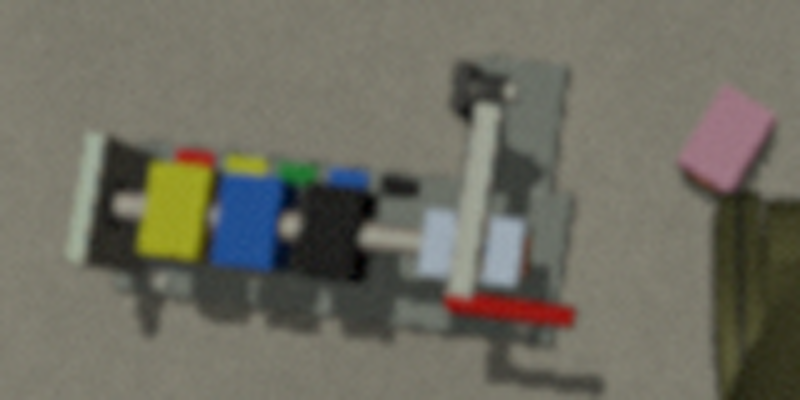

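Run:
```python
from h import *
im=cv2.imread('pics/w32.png');T=np.load('pics/w32.npy'); crop(im,250,0,460,170,3.5,'c34')
```

```text
(no output)
```

View pics/c34.png

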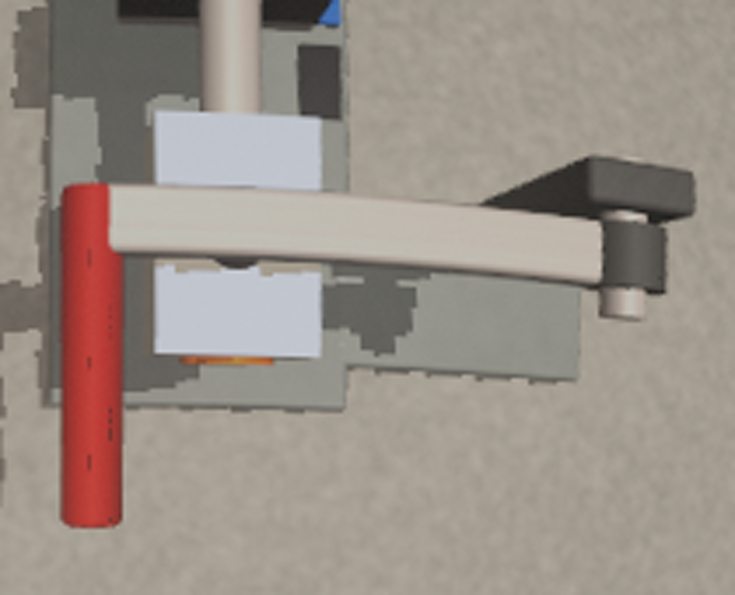

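Run:
```python
from h import *
T=np.load('pics/w32.npy')
f=lambda p:np.array(p)/3.5+[250,0]
cap=onz('wrist',f([(155,112),(321,119),(321,357),(155,353)]),.1175,T)[:,:2]
arm=onz('wrist',f([(238,187),(238,255)]),.1385,T)[:,:2]
d=np.array([-.1015,-.9948])
print('cap minus arm along rod, mm',1000*(cap.mean(0)-arm.mean(0))@d, 1000*np.linalg.norm(cap[2]-cap[1]),1000*np.linalg.norm(arm[1]-arm[0]))
```

```text
cap minus arm along rod, mm -0.10831095311436635 59.373319543026376 15.552846651869613
```

Run:
```python
from h import *
print(robot.close_job())
```

```text
the job is handed in; nothing more can be done
None
```

I finished the job and handed it in at about 44 s of the 210 s allowed. `close_job` gives no verdict, so the result rests on my own checks.

**What I did**
- Swung the clamp arm back to its open stop.
- Threaded the three blocks on the bench, in the order yellow, blue, black from the plate. Red and green were not there. For yellow I used the block 0.51 m from the base; its look-alike was at about 0.58 m.
- Pushed the white cap home, until it stopped moving and the push force rose to about 11 N.
- Swung the clamp over onto the cap and moved the arm clear. I did not move the pink look-alike, gauge, carton or flange.

**Last checks**
- **Blocks:** all three hang on the rod in order, in both the scene and top views.
- **Cap:** its centre is within about 0.1 mm of the clamp arm's line along the rod, so about 225 mm. It lies about 1 mm off the rod's line and about 1.3° off its direction.
- **Clamp:** it reads about 0.04 rad from the handle's shift in the picture, and did not move between two pictures about 1 s apart.
- **Not measured:** the pad's contact force on the cap cannot be read. I took it from the arm resting about 0.04 rad above its closed position.

**Disagreements**
- Estimates of the rod tip along its length differed by about 4 mm (y 0.121 to 0.125 m).
- When I gripped the cap, a wrist joint was at its lower limit. The tool stood about 9 mm high and 10 mm to one side, so I worked from its measured pose. The cap still went on without trouble.

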